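# Load and start the rattle steriliser

### The arm

A 6-joint arm with a two-finger parallel gripper is mounted at the origin on the work surface. World frame = base frame: x ahead of the robot, y to its left, z up, the work surface at z = 0. Lengths are in m, angles in rad, forces in N, time in s.
With the tool pointing down it reaches from about 0.35 to 0.775 m from the base axis. Payload 7.3 kg.
Tool frame: the origin (TCP) lies on the front face of the gripper's body, between the roots of the fingers; the fingertips stand ahead of it and the grasp point (between the pads) lies 47 mm ahead of it (finger_overhang is the z of the fingertips in the tool frame, in m); z points along the fingers, y is the line along which they close (so a half turn about z gives the same grasp; the last joint's range is limited). The gripper opens to 92 mm and grips with 3 to 60 N. Pads are 19 mm wide; open, the fingers measure 130 mm over their backs; the gripper's body (75 mm by 190 mm) begins 47 mm behind the grasp point.
Start: joints at [1.046, 0.342, 1.524, -0, 1.275, -0.146], TCP at [0.194, 0.488, 0.292] pointing down, gripper open.
Joint ranges: [-2.53, 2.53], [-0.77, 2.02], [0.04, 2.7], [-1, 4.14], [0.28, 2.66], [-3.11, 3.11]. Speed limits (rad/s): [2.57, 2.57, 3.14, 3.14, 3.14, 3.14].

### API

Orientations are given as [roll, pitch, yaw] about the fixed x, y, z axes, in that order (R = Rz(yaw) Ry(pitch) Rx(roll)).
In Python, from cell import * gives the robot as it stands. The module is installed in compiled form; this text tells all that it offers.
- The arm moves only by the tool arm_command, never from a script. Its argument "series" is a list of rows, each an object of numbers: "x", "y", "z": the shift along the tool's x, y, z in mm; "rx", "ry", "rz": the turn, a rotation vector about the tool's x, y, z in degrees. A call has 1 to 20 rows; each row is the pose to reach, as a shift and turn from the pose commanded when the call began, along the tool's axes at that moment; what a row does not reach only later rows make up. A row lasts 1/10 s, in which the tool goes at most 50 mm and 8.59 degrees, less where a joint would pass 70% of its speed; a pose out of reach is approached as far as the arm can. A call with a gripper value outside its range is refused whole. "hand" is the finger opening in mm, from 0 to 91.8, set as the call begins (left out, the last holds). The fingers move at their own pace and stop on an object; "squeeze" is the grip in N (left out, the last holds). Time passes only in rows, so rows that repeat a pose let the fingers close. It gives the time, the measured TCP pose, the force, the opening and the grip force at its end, in the units of the state.
- observe(): the state, without advancing time (a new reading comes with each control period).
- read_camera(name): name is "scene" or "top" or "wrist"; returns a dict with "pixels" (384x512x3 uint8, blue, green, red), "K" (3x3 intrinsics, pixels), "rvec" (rotation vector, rad) and "tvec" (3), from world to camera coordinates, as OpenCV has them. Camera axes: x right, y down, z forward; pixel columns grow to the right and rows downward; lengths in m; the calibration is good to about 2 mm. A picture is of the moment at which its call begins. There is no depth.
- hand_in(): hands the job in; it is judged then, once.
Trained networks look in a picture, given as the dict that the camera call returned (one of the last four; its "shot" number tells which), for a name from the list of things; names that differ only in an ending like _2 or _b are one class to them, and where a whole thing is asked for, a point or a joint stands for the part that bears it (a point fixed in the world has none). Each returns a list of dicts, best first, with "confidence" (0 to 1); they miss things now and then, are a little off and sometimes report something else, mostly with a low value. They report only what shows in the picture. A call takes as long as a camera call.
- boxes_of(picture, query): "point" ([x, y, z] in m, in world coordinates, good to about 4 mm: the middle of the surface that is visible of it).
- trace(picture, query): "pixels" (384x512 bool, what is visible of it).
- mark_of(picture, query): "point" ([x, y, z] in m, in world coordinates, good to about 4 mm: a listed point, or the origin of a listed thing).
The state is a dict: "time": time; "qpos": joint angles; "qvel": joint speeds; "joint_efforts": joint torques, N m; "tool_pos": TCP position; "tool_rot": TCP orientation; "contact_force": force on the tool from outside, world axes, zero at the start; "torque": the same for the moment, N m; "opening": finger opening in m; "grip_force": force on a finger pad.
Only numpy, scipy, OpenCV 4.12 (cv2) and the standard library are available. Lean on these libraries where they do the work, as an engineer would, in place of code of your own. Each camera call takes 0.05 s, during which the arm holds its last target. There are 200 camera calls.

### The job

Lift every rattle off the free-spinning turntable and lay it in the steriliser tray. When all of them are in, close both hinged covers fully so that they lie flat, edge to edge, over the tray, and only then turn the orange timer knob clockwise all the way to its end stop. Leave the cream jar standing on the turntable and everything else on the top where it is.

Things in the scene. Friction and masses are not known exactly. Their poses are not given: they have to be found in the camera images.
- rattle1: baby rattle, red ends (may be absent: None from the start). Dumb-bell 92 mm long: two blocks 26 mm long, 36 x 36 mm across, joined by a beech handle 18 mm thick, 40 mm free between the blocks. Origin at the middle of the handle, x along it; it lies on any of its four long sides, origin then 18 mm above its support. 50 to 100 g.
- rattle2: baby rattle, blue ends (may be absent: None from the start). Dumb-bell 92 mm long: two blocks 26 mm long, 36 x 36 mm across, joined by a beech handle 18 mm thick, 40 mm free between the blocks. Origin at the middle of the handle, x along it; it lies on any of its four long sides, origin then 18 mm above its support. 50 to 100 g.
- rattle3: baby rattle, yellow ends (may be absent: None from the start). Dumb-bell 92 mm long: two blocks 26 mm long, 36 x 36 mm across, joined by a beech handle 18 mm thick, 40 mm free between the blocks. Origin at the middle of the handle, x along it; it lies on any of its four long sides, origin then 18 mm above its support. 50 to 100 g.
- rattle4: baby rattle, green ends (may be absent: None from the start). Dumb-bell 92 mm long: two blocks 26 mm long, 36 x 36 mm across, joined by a beech handle 18 mm thick, 40 mm free between the blocks. Origin at the middle of the handle, x along it; it lies on any of its four long sides, origin then 18 mm above its support. 50 to 100 g.
- rattle5: baby rattle, dark wood ends (may be absent: None from the start). Dumb-bell 92 mm long: two blocks 26 mm long, 36 x 36 mm across, joined by a beech handle 18 mm thick, 40 mm free between the blocks. Origin at the middle of the handle, x along it; it lies on any of its four long sides, origin then 18 mm above its support. 50 to 100 g.
- turntable: passive wooden turntable (lazy Susan): a disc 310 mm across, top face 34 mm above the worktop, that spins freely about the vertical axis through this origin (on the worktop, under the centre). The foot is fixed. The rattles lie around it about 100 mm from the centre, the cream jar stands in the middle.
- cream_jar: closed blue cream jar, 58 mm across, 55 mm tall, standing in the middle of the turntable; origin at the centre of its underside. Stays on the turntable.
- steriliser: white steriliser, fixed. Origin on the worktop under the tray's centre; z up, control side at -x. Open tray 188 (x) x 218 (y) mm inside, walls 6 mm, floor 12 mm and rim 62 mm above the worktop. Pale green shell covers hinged on its two y sides close inwards and meet edge to edge over the middle. Console with the orange timer knob on its -x side, 82 x 150 mm, 22 mm high.
- cover_left (a joint): angle (rad) of the cover hinged on the +y side: 0 = shut, flat; 1.57 = upright; 2.2 = leaning fully outward. Stiff hinge (0.12 N m), stays where left. Hinge line parallel to the steriliser's x at y = +115 mm, 64 mm above the worktop. Shell 200 mm (x) wide, 113.5 mm from hinge to free edge; outer face 24 mm above the hinge line when shut (88 mm above the worktop).
- cover_right (a joint): the same for the mirror-image cover hinged on the -y side (hinge line at y = -115 mm).
- cover_left_edge (a point): middle of the free edge of the left cover, on its outer face (the face that is on top when shut).
- cover_right_edge (a point): the same point of the right cover.
- cover_left_hinge (a point): middle of the left cover's hinge line.
- cover_right_hinge (a point): middle of the right cover's hinge line.
- timer (a joint): timer knob, rad: 0 = fully anticlockwise, grows clockwise seen from above, end stop at 3.4. Turns stiffly and stays.
- timer_grip (a point): grip point on the knob's vertical axis, 59 mm above the worktop; x axis along the knob's upright bar grip, which is 49 mm long, 14 mm thick and reaches from 25 mm below this point to 7 mm above it.
- baby_bottle: clear glass baby bottle with a white collar and teat, 64 mm across, 172 mm tall, standing; origin at the centre of its underside. Leave alone.
- pacifier: red silicone pacifier, 56 mm across, 48 mm tall, standing nipple up on the worktop, already clean; origin at the centre of its underside. Leave alone.
- wipes_box: green wipes box 120 x 200 x 75 mm with a white flip lid; origin at the centre of its underside. Leave alone.
- hairbrush: small wooden hairbrush lying on the worktop, about 165 mm long, 45 mm wide, 29 mm high; x along it. Leave alone.
- stacking_toy: yellow stepped stacking toy, 90 mm across, 100 mm tall, standing; origin at the centre of its underside. Leave alone.
- powder_can: white round can, 60 mm across, 130 mm tall, standing; origin at the centre of its underside. Leave alone.

How it is judged:
By the outcome, as a careful person would: the job done as asked, in the order asked, and still so for the second after the job is handed in, with the robot touching nothing.
Of rattle1, rattle2, rattle3, rattle4, rattle5 only 3 to 5 are there at a start; the rules pass over those that are not, and their reading is None.
At some moment in a run one of rattle1, rattle2, rattle3, rattle4, rattle5 may be knocked a few centimetres aside while the robot is not near it.
Once in a run the grip may slacken for a moment while it holds something.
It also fails if it takes over 210 s, if anything falls off the work surface, if the arm or the gripper's body presses on something with over 40 N, if the wrist force passes 120 N, or if a joint passes its speed limit or range.

## Working session

There is one attempt and no reset: what is moved stays moved. The work goes in short steps, Python scripts to look and compute and a tool call to move; the robot and the scene stay as the last step left them, time stands still between calls to the robot, and variables do not carry over. Pictures are saved under pics/ and viewed, at most 14 in all, crops included, and the job is handed in when it is done.

Besides the shell and the picture viewer there is one more tool, called after "Emit:" as a command line: name --argument value ..., lists and objects as JSON in quotes. arm_command: Moves the arm, as the interface text tells. Its arguments: {"type":"object","properties":{"series":{"type":"array"},"hand":{"type":"number"},"squeeze":{"type":"number"}},"required":["series"]}

```bash
mkdir -p pics; cat > h.py <<'E'
from cell import *
import numpy as np, cv2
from scipy.spatial.transform import Rotation as R
def save(p,n): cv2.imwrite('pics/%s.png'%n,p['pixels'])
def st():
    s=observe(); print('t',round(s['time'],2),'tcp',np.round(s['tool_pos'],4),'rot',np.round(s['tool_rot'],3),'q',np.round(s['qpos'],2),'F',np.round(s['contact_force'],1),'op',round(s['opening'],4),'gf',round(s['grip_force'],1)); return s
E
python3 - <<'E'
from h import *
st(); print(observe().keys())
ps={n:read_camera(n) for n in('scene','top')}
for n,p in ps.items(): save(p,n+'0')
for q in 'rattle1 rattle2 rattle3 rattle4 rattle5 turntable cream_jar steriliser cover_left_edge cover_right_edge cover_left_hinge cover_right_hinge timer_grip baby_bottle pacifier wipes_box hairbrush stacking_toy powder_can'.split():
    for n,p in ps.items():
        m=mark_of(p,q)[:2]
        print(q,n,[(np.round(a['point'],3),round(a['confidence'],2)) for a in m])
E
```

```text
t 0.0 tcp [0.194  0.4875 0.2915] rot [-3.14  -0.     2.763] q [ 1.05  0.34  1.53 -0.    1.28 -0.15] F [ 0.6 -0.6 -0.2] op 0.0915 gf 0.0
dict_keys(['time', 'qpos', 'qvel', 'joint_efforts', 'tool_pos', 'tool_rot', 'contact_force', 'torque', 'grip_force', 'opening'])
rattle1 scene [(array([0.595, 0.286, 0.053]), 0.83), (array([0.653, 0.175, 0.055]), 0.76)]
rattle1 top [(array([0.46, 0.16, 0.05]), 0.67), (array([0.564, 0.095, 0.052]), 0.67)]
rattle2 scene [(array([0.595, 0.286, 0.053]), 0.83), (array([0.653, 0.175, 0.055]), 0.76)]
rattle2 top [(array([0.46, 0.16, 0.05]), 0.67), (array([0.564, 0.095, 0.052]), 0.67)]
rattle3 scene [(array([0.595, 0.286, 0.053]), 0.83), (array([0.653, 0.175, 0.055]), 0.76)]
rattle3 top [(array([0.46, 0.16, 0.05]), 0.67), (array([0.564, 0.095, 0.052]), 0.67)]
rattle4 scene [(array([0.595, 0.286, 0.053]), 0.83), (array([0.653, 0.175, 0.055]), 0.76)]
rattle4 top [(array([0.46, 0.16, 0.05]), 0.67), (array([0.564, 0.095, 0.052]), 0.67)]
rattle5 scene [(array([0.595, 0.286, 0.053]), 0.83), (array([0.653, 0.175, 0.055]), 0.76)]
rattle5 top [(array([0.46, 0.16, 0.0
[... 1473 characters left out ...]
0.021,  0.001]), 0.84)]
pacifier top [(array([ 0.775, -0.023, -0.004]), 0.44)]
wipes_box scene [(array([ 0.437, -0.609, -0.   ]), 0.74)]
wipes_box top [(array([ 0.438, -0.616, -0.002]), 0.78)]
hairbrush scene [(array([ 0.569, -0.019,  0.164]), 0.74), (array([ 0.366, -0.02 ,  0.003]), 0.59)]
hairbrush top [(array([ 0.775, -0.022, -0.001]), 0.57), (array([ 0.368, -0.018,  0.   ]), 0.55)]
stacking_toy scene [(array([ 0.79 ,  0.134, -0.005]), 0.7), (array([ 0.314,  0.408, -0.002]), 0.7)]
stacking_toy top [(array([ 0.315,  0.408, -0.002]), 0.64), (array([0.796, 0.133, 0.003]), 0.55)]
powder_can scene [(array([ 0.312,  0.406, -0.003]), 0.7)]
powder_can top [(array([ 0.316,  0.41 , -0.003]), 0.62)]
```

View pics/top0.png

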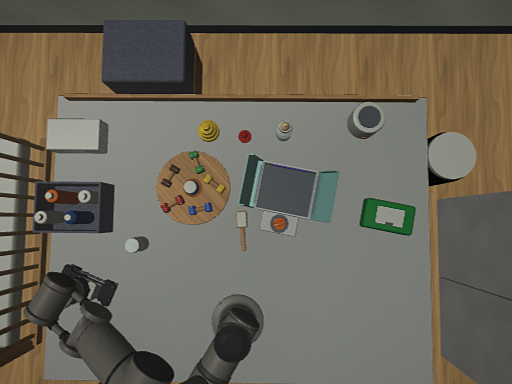

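View pics/scene0.png

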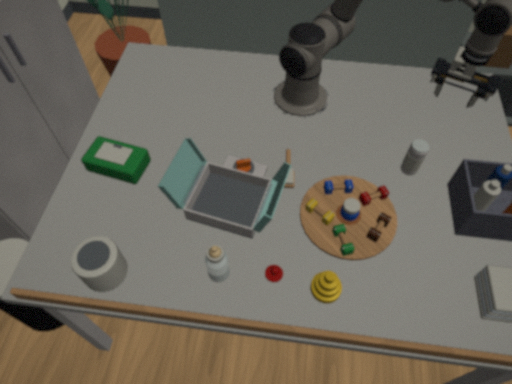

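```bash
cat >> h.py <<'E'
def proj(p,X): return cv2.projectPoints(np.atleast_2d(np.array(X,float)),np.array(p['rvec'],float),np.array(p['tvec'],float),np.array(p['K'],float),None)[0][:,0]
def ray(p,uv,z):
    M=R.from_rotvec(np.ravel(p['rvec'])).as_matrix(); K=np.array(p['K']); t=np.ravel(p['tvec'])
    uv=np.atleast_2d(uv); d=np.c_[uv,np.ones(len(uv))]@np.linalg.inv(K).T@M; c=-M.T@t
    return c+d*((z-c[2])/d[:,2])[:,None]
def rattles(p,minc=0.2):
    """pixels in the rattle masks; long axis at mid-height"""
    out=[]
    for d in trace(p,'rattle1'):
        m=d['pixels']
        if m.sum()<40: continue
        v,u=np.nonzero(m)
        (cx,cy),(w,h),a=cv2.minAreaRect(ray(p,np.c_[u,v],0.060)[:,:2].astype(np.float32)*1000)
        if w<h: w,h,a=h,w,a+90
        hsv=cv2.cvtColor(p['pixels'],cv2.COLOR_BGR2HSV)[m]; col=np.median(hsv[hsv[:,1]>np.percentile(hsv[:,1],60)],0)
        out.append((cx,cy,w,h,(a+90)%180-90,d['confidence'],col))
        print('c',round(cx),round(cy),'size',round(w),round(h),'ang',round((a+90)%180-90,1),'conf',round(d['confidence'],2),'hsv',col,'n',m.sum())
    return out
E
python3 - <<'E'
from h import *
p=read_camera('top'); rattles(p)
for a in mark_of(p,'rattle1'): print(np.round(a['point'],3),round(a['confidence'],2))
M=R.from_rotvec(np.ravel(p['rvec'])).as_matrix(); print('cam',-M.T@np.ravel(p['tvec']))
E
```

```text
c 758 -24 size 50 42 ang -89.6 conf 0.66 hsv [  1. 201. 118.] n 111
c 649 174 size 93 35 ang 20.7 conf 0.65 hsv [ 65. 145. 104.] n 150
c 474 268 size 93 37 ang -61.2 conf 0.61 hsv [  2. 185. 124.] n 153
c 457 154 size 95 36 ang -79.5 conf 0.58 hsv [111. 177. 125.] n 160
c 560 98 size 100 39 ang 53.0 conf 0.55 hsv [ 24. 187. 158.] n 199
c 591 281 size 92 45 ang -26.8 conf 0.51 hsv [ 12. 121.  63.] n 168
c 519 -356 size 209 81 ang -9.5 conf 0.46 hsv [ 84.  76. 118.] n 931
[0.458 0.161 0.052] 0.7
[0.652 0.178 0.049] 0.64
[0.597 0.279 0.05 ] 0.59
[0.563 0.097 0.054] 0.58
[0.484 0.27  0.052] 0.47
cam [ 0.42041457 -0.09858263  1.62571611]
```

The top picture shows all five rattles on the disc centred at px (193,187): red (172,205), blue (200,209), yellow (213,184), green (196,162) and dark (171,176). The open steriliser is at (287,188) with its knob at (279,223). The scene picture agrees, with the covers leaning outward.

```bash
cat >> h.py <<'E'
import itertools, sys
try: print('overhang',finger_overhang)
except NameError: pass
SY=-9.9
SC=np.array([0.5405,-0.194]); 
def slot(lx,ly):
    c,s=np.cos(np.radians(SY)),np.sin(np.radians(SY)); return SC+[c*lx-s*ly,s*lx+c*ly]
def goto(P,yawdeg,gz=True):
    """shift/turn in tool axes to put the grasp point at P (z=grasp height), tool down"""
    s=observe(); R0=R.from_euler('xyz',s['tool_rot']); P=np.array(P,float).copy()
    if gz: P[2]+=0.047
    d=R0.inv().apply(P-s['tool_pos'])*1000
    rv=(R0.inv()*R.from_euler('xyz',[np.pi,0,np.radians(yawdeg)])).as_rotvec(degrees=True)
    print('goto',np.round(P,3),yawdeg,'-> xyz',np.round(d,1),'rot',np.round(rv,1))
def rect(c,ax,L,W,n=15):
    a=np.radians(ax); u=np.array([np.cos(a),np.sin(a)]); v=np.array([-u[1],u[0]])
    g=np.array(list(itertools.product(np.linspace(-L/2,L/2,n),np.linspace(-W/2,W/2,n))))
    return c+g[:,:1]*u+g[:,1:]*v
def clear(i,rs,op,jar=(549,195)):
    from scipy.spatial.distance import cdist
    c=np.array(rs[i][:2]);a=np.radians(rs[i][2]);v=np.array([-np.sin(a),np.cos(a)])
    F=np.r_[rect(c+v*(op/2+9.5),rs[i][2],22,19),rect(c-v*(op/2+9.5),rs[i][2],22,19)]
    o=[round(float(cdist(F,rect(np.array(r[:2]),r[2],92,36)).min())) for j,r in enumerate(rs) if j!=i]
    return o,round(float(cdist(F,[jar]).min()-29))
E
python3 - <<'E'
from h import *
rs=[(650,176,21),(480,269,119),(459,160,100),(563,97,53),(596,283,153)]
for i in range(5): print(rs[i],clear(i,rs,46))
goto([.549,.194,.30],100)
E
```

```text
overhang 0.0655
(650, 176, 21) ([110, 154, 50, 31], 48)
(480, 269, 119) ([130, 34, 145, 26], 58)
(459, 160, 100) ([100, 43, 66, 120], 24)
(563, 97, 53) ([57, 102, 38, 145], 36)
(596, 283, 153) ([65, 51, 107, 97], 29)
goto [0.549 0.194 0.347] 100 -> xyz [-438.4 -141.7  -54.8] rot [ 0.  -0.  58.3]
```

Emit:
arm_command --series '[{"x":-20,"y":-6,"z":-5,"rz":3},{"x":-55,"y":-18,"z":-12,"rz":8},{"x":-95,"y":-31,"z":-20,"rz":14},{"x":-140,"y":-45,"z":-30,"rz":20},{"x":-185,"y":-60,"z":-40,"rz":26},{"x":-230,"y":-75,"z":-55,"rz":32},{"x":-275,"y":-90,"z":-55,"rz":38},{"x":-320,"y":-104,"z":-55,"rz":44},{"x":-365,"y":-118,"z":-55,"rz":50},{"x":-405,"y":-131,"z":-55,"rz":55},{"x":-430,"y":-140,"z":-55,"rz":58},{"x":-438,"y":-142,"z":-55,"rz":58},{"x":-438,"y":-142,"z":-55,"rz":58},{"x":-438,"y":-142,"z":-55,"rz":58}]' --hand 91 --squeeze 25

```text
invalid input
```

```bash
python3 - <<'E'
from h import *
st(); p=read_camera('wrist'); save(p,'w1'); rattles(p)
M=R.from_rotvec(np.ravel(p['rvec'])).as_matrix(); print('cam',-M.T@np.ravel(p['tvec']))
for a in mark_of(p,'rattle1'): print(np.round(a['point'],3),round(a['confidence'],2))
for a in mark_of(p,'cream_jar')[:1]: print('jar',np.round(a['point'],3))
E
```

```text
overhang 0.0655
t 2.15 tcp [0.1941 0.4878 0.2922] rot [3.142 0.    2.763] q [ 1.05  0.34  1.52  0.    1.28 -0.15] F [-0.5 -0.8  0.5] op 0.0915 gf 0.0
cam [0.11749775 0.51898451 0.38460462]
```

View pics/w1.png

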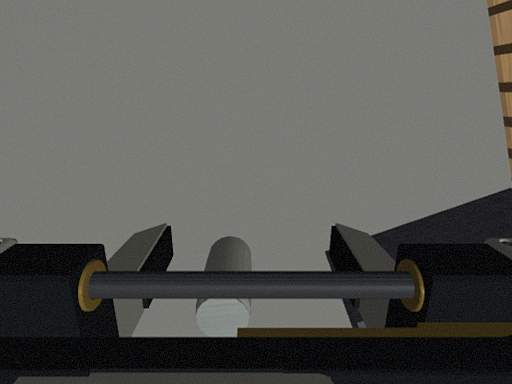

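The move was refused, and the wrist picture shows the white can near px (225,290) between the fingers. I'll retry the move with all six keys in each row.

Emit:
arm_command --series '[{"x":-20,"y":-6,"z":-5,"rx":0,"ry":0,"rz":3},{"x":-55,"y":-18,"z":-12,"rx":0,"ry":0,"rz":8},{"x":-95,"y":-31,"z":-20,"rx":0,"ry":0,"rz":14},{"x":-140,"y":-45,"z":-30,"rx":0,"ry":0,"rz":20},{"x":-185,"y":-60,"z":-40,"rx":0,"ry":0,"rz":26},{"x":-230,"y":-75,"z":-55,"rx":0,"ry":0,"rz":32},{"x":-275,"y":-90,"z":-55,"rx":0,"ry":0,"rz":38},{"x":-320,"y":-104,"z":-55,"rx":0,"ry":0,"rz":44},{"x":-365,"y":-118,"z":-55,"rx":0,"ry":0,"rz":50},{"x":-405,"y":-131,"z":-55,"rx":0,"ry":0,"rz":55},{"x":-430,"y":-140,"z":-55,"rx":0,"ry":0,"rz":58},{"x":-438,"y":-142,"z":-55,"rx":0,"ry":0,"rz":58},{"x":-438,"y":-142,"z":-55,"rx":0,"ry":0,"rz":58}]' --hand 91 --squeeze 25

```text
time: 3.65
tool_pos: [0.549, 0.1933, 0.3468]
tool_rot: [-3.141, -0.0, 1.75]
contact_force: [-0.0, 0.4, -0.1]
opening: 0.091
grip_force: 0.0
```

```bash
python3 - <<'E'
from h import *
p=read_camera('wrist'); save(p,'w2'); rattles(p)
M=R.from_rotvec(np.ravel(p['rvec'])).as_matrix(); print('cam',-M.T@np.ravel(p['tvec']),'dir',M[2])
for a in mark_of(p,'rattle1'): print(np.round(a['point'],3),round(a['confidence'],2))
p=read_camera('top'); rattles(p)
for a in mark_of(p,'rattle1'): print(np.round(a['point'],3),round(a['confidence'],2))
E
```

```text
overhang 0.0655
c 564 102 size 99 45 ang 53.6 conf 0.98 hsv [ 24. 217. 152.] n 1632
c 480 271 size 93 39 ang -60.4 conf 0.85 hsv [  1. 230. 119.] n 1995
c 461 157 size 98 43 ang -78.5 conf 0.81 hsv [109. 228. 122.] n 1749
c 652 178 size 95 46 ang 22.6 conf 0.79 hsv [ 69.  197.   94.5] n 1763
cam [0.53497888 0.27566233 0.43914394] dir [ 0.05410711 -0.30046712 -0.95225623]
[0.46  0.155 0.052] 0.86
[0.561 0.102 0.048] 0.79
[0.596 0.284 0.049] 0.79
[0.655 0.175 0.052] 0.58
[0.48  0.264 0.052] 0.55
c 648 172 size 98 40 ang 22.8 conf 0.73 hsv [ 65. 149. 109.] n 189
c 457 154 size 94 36 ang -78.8 conf 0.55 hsv [111. 185. 132.] n 156
[0.567 0.098 0.053] 0.73
[ 0.507 -0.374  0.158] 0.58
[0.485 0.266 0.053] 0.54
[0.655 0.179 0.052] 0.52
[0.459 0.159 0.049] 0.45
```

View pics/w2.png

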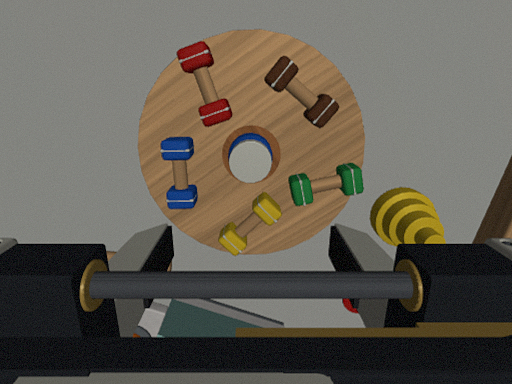

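The wrist picture shows all five rattles on the disc clearly: red (205,85), dark (300,92), green (325,185), blue (180,172) and yellow (250,224). This agrees with the top camera to about 4 mm. I'll take yellow first.

```bash
python3 - <<'E'
from h import *
goto([.5635,.1005,.056],53.5)
for l in [(.056,-.05),(0,-.05),(-.056,-.05),(.03,.05),(-.03,.05)]: print(l,slot(*l))
E
```

```text
overhang 0.0655
goto [0.564 0.1   0.103] 53.5 -> xyz [-95.8  -1.7 244.6] rot [ 0.  -0.  46.9]
(0.056, -0.05) [ 0.58706967 -0.2528835 ]
(0, -0.05) [ 0.53190354 -0.24325547]
(-0.056, -0.05) [ 0.47673742 -0.23362744]
(0.03, 0.05) [ 0.57864973 -0.14990241]
(-0.03, 0.05) [ 0.51954318 -0.13958666]
```

Emit:
arm_command --series '[{"x":-20,"y":0,"z":20,"rx":0,"ry":0,"rz":8},{"x":-40,"y":0,"z":50,"rx":0,"ry":0,"rz":16},{"x":-60,"y":-1,"z":80,"rx":0,"ry":0,"rz":24},{"x":-80,"y":-2,"z":110,"rx":0,"ry":0,"rz":32},{"x":-92,"y":-2,"z":135,"rx":0,"ry":0,"rz":40},{"x":-96,"y":-2,"z":155,"rx":0,"ry":0,"rz":46},{"x":-96,"y":-2,"z":170,"rx":0,"ry":0,"rz":47},{"x":-96,"y":-2,"z":190,"rx":0,"ry":0,"rz":47},{"x":-96,"y":-2,"z":210,"rx":0,"ry":0,"rz":47},{"x":-96,"y":-2,"z":228,"rx":0,"ry":0,"rz":47},{"x":-96,"y":-2,"z":240,"rx":0,"ry":0,"rz":47},{"x":-96,"y":-2,"z":244,"rx":0,"ry":0,"rz":47},{"x":-96,"y":-2,"z":244,"rx":0,"ry":0,"rz":47}]' --hand 50 --squeeze 25

```text
time: 5.25
tool_pos: [0.5637, 0.0994, 0.1032]
tool_rot: [-3.141, 0.0, 0.931]
contact_force: [-0.1, -0.2, 0.0]
opening: 0.0498
grip_force: 0.0
```

Emit:
arm_command --series '[{"x":0,"y":0,"z":0,"rx":0,"ry":0,"rz":0},{"x":0,"y":0,"z":0,"rx":0,"ry":0,"rz":0},{"x":0,"y":0,"z":0,"rx":0,"ry":0,"rz":0},{"x":0,"y":0,"z":0,"rx":0,"ry":0,"rz":0},{"x":0,"y":0,"z":0,"rx":0,"ry":0,"rz":0},{"x":0,"y":0,"z":0,"rx":0,"ry":0,"rz":0},{"x":0,"y":0,"z":-15,"rx":0,"ry":0,"rz":0},{"x":0,"y":0,"z":-40,"rx":0,"ry":0,"rz":0},{"x":0,"y":0,"z":-75,"rx":0,"ry":0,"rz":0},{"x":0,"y":0,"z":-110,"rx":0,"ry":0,"rz":0},{"x":0,"y":0,"z":-130,"rx":0,"ry":0,"rz":0},{"x":0,"y":0,"z":-135,"rx":0,"ry":0,"rz":0}]' --hand 5 --squeeze 25

```text
time: 6.45
tool_pos: [0.5647, 0.0992, 0.2408]
tool_rot: [3.138, -0.003, 0.93]
contact_force: [-0.4, 0.7, -0.3]
opening: 0.0174
grip_force: 25.0
```

```bash
python3 - <<'E'
from h import *
st(); goto(list(slot(.056,-.05))+[.16],80); goto(list(slot(.056,-.05))+[.035],80)
E
```

```text
overhang 0.0655
t 6.45 tcp [0.5647 0.0992 0.2408] rot [ 3.138e+00 -3.000e-03  9.300e-01] q [0.04 0.47 1.47 0.   1.2  0.68] F [-0.4  0.7 -0.3] op 0.0174 gf 25.0
goto [ 0.587 -0.253  0.207] 80 -> xyz [-269.   228.2   33.8] rot [  0.3  -0.1 -26.7]
goto [ 0.587 -0.253  0.082] 80 -> xyz [-269.4  227.8  158.8] rot [  0.3  -0.1 -26.7]
```

Emit:
arm_command --series '[{"x":-5,"y":4,"z":-25,"rx":0,"ry":0,"rz":-1},{"x":-22,"y":19,"z":-50,"rx":0,"ry":0,"rz":-3},{"x":-48,"y":41,"z":-60,"rx":0,"ry":0,"rz":-5},{"x":-75,"y":64,"z":-60,"rx":0,"ry":0,"rz":-8},{"x":-105,"y":89,"z":-60,"rx":0,"ry":0,"rz":-11},{"x":-135,"y":114,"z":-60,"rx":0,"ry":0,"rz":-14},{"x":-165,"y":140,"z":-60,"rx":0,"ry":0,"rz":-17},{"x":-195,"y":165,"z":-60,"rx":0,"ry":0,"rz":-20},{"x":-225,"y":190,"z":-55,"rx":0,"ry":0,"rz":-23},{"x":-250,"y":212,"z":-40,"rx":0,"ry":0,"rz":-25},{"x":-265,"y":225,"z":-15,"rx":0,"ry":0,"rz":-27},{"x":-269,"y":228,"z":20,"rx":0,"ry":0,"rz":-27},{"x":-269,"y":228,"z":55,"rx":0,"ry":0,"rz":-27},{"x":-269,"y":228,"z":85,"rx":0,"ry":0,"rz":-27},{"x":-269,"y":228,"z":110,"rx":0,"ry":0,"rz":-27},{"x":-269,"y":228,"z":130,"rx":0,"ry":0,"rz":-27},{"x":-269,"y":228,"z":145,"rx":0,"ry":0,"rz":-27},{"x":-269,"y":228,"z":154,"rx":0,"ry":0,"rz":-27},{"x":-269,"y":228,"z":157,"rx":0,"ry":0,"rz":-27},{"x":-269,"y":228,"z":157,"rx":0,"ry":0,"rz":-27}]' --hand 5 --squeeze 25

```text
time: 8.45
tool_pos: [0.5858, -0.2528, 0.0814]
tool_rot: [3.141, 0.0, 1.402]
contact_force: [-0.4, -0.3, 0.1]
opening: 0.0171
grip_force: 25.0
```

```bash
python3 - <<'E'
from h import *
st()
E
```

```text
overhang 0.0655
t 8.45 tcp [ 0.5858 -0.2528  0.0814] rot [3.141 0.    1.402] q [-0.53  0.76  1.42  0.    0.96 -0.36] F [-0.4 -0.3  0.1] op 0.0171 gf 25.0
```

Emit:
arm_command --series '[{"x":0,"y":0,"z":0,"rx":0,"ry":0,"rz":0},{"x":0,"y":0,"z":0,"rx":0,"ry":0,"rz":0},{"x":0,"y":0,"z":0,"rx":0,"ry":0,"rz":0},{"x":0,"y":0,"z":-15,"rx":0,"ry":0,"rz":0},{"x":0,"y":0,"z":-45,"rx":0,"ry":0,"rz":0},{"x":0,"y":0,"z":-90,"rx":0,"ry":0,"rz":0},{"x":10,"y":-3,"z":-135,"rx":0,"ry":0,"rz":0},{"x":45,"y":-12,"z":-180,"rx":0,"ry":0,"rz":-2},{"x":85,"y":-22,"z":-220,"rx":0,"ry":0,"rz":-4},{"x":130,"y":-34,"z":-250,"rx":0,"ry":0,"rz":-6},{"x":175,"y":-45,"z":-265,"rx":0,"ry":0,"rz":-8},{"x":220,"y":-56,"z":-266,"rx":0,"ry":0,"rz":-10},{"x":265,"y":-68,"z":-266,"rx":0,"ry":0,"rz":-12},{"x":310,"y":-80,"z":-266,"rx":0,"ry":0,"rz":-14},{"x":355,"y":-91,"z":-266,"rx":0,"ry":0,"rz":-16},{"x":395,"y":-101,"z":-266,"rx":0,"ry":0,"rz":-18},{"x":425,"y":-109,"z":-266,"rx":0,"ry":0,"rz":-20},{"x":434,"y":-111,"z":-266,"rx":0,"ry":0,"rz":-20},{"x":434,"y":-111,"z":-266,"rx":0,"ry":0,"rz":-20}]' --hand 28 --squeeze 25

```text
time: 10.35
tool_pos: [0.5492, 0.1946, 0.3481]
tool_rot: [3.14, 0.0, 1.752]
contact_force: [0.1, 0.0, -0.7]
opening: 0.028
grip_force: 0.0
```

```bash
cat > look.py <<'E'
from h import *
st(); p=read_camera('wrist'); save(p,sys.argv[1]); rattles(p)
for a in mark_of(p,'rattle1'): print(np.round(a['point'],3),round(a['confidence'],2))
E
python3 look.py w3; python3 - <<'E'
from h import *
goto([.460,.157,.056],101); goto([.481,.268,.056],119)
E
```

```text
overhang 0.0655
t 10.35 tcp [0.5492 0.1946 0.3481] rot [3.14  0.    1.752] q [ 0.21  0.42  1.26 -0.    1.47  0.03] F [ 0.1  0.  -0.7] op 0.028 gf 0.0
c 652 177 size 94 44 ang 22.7 conf 0.86 hsv [ 69. 192. 109.] n 1585
c 480 271 size 93 38 ang -61.0 conf 0.85 hsv [  1. 226. 134.] n 1948
c 595 283 size 94 38 ang -28.5 conf 0.73 hsv [ 12. 169.  68.] n 1903
c 461 156 size 99 44 ang -78.9 conf 0.72 hsv [109. 222. 137.] n 1855
[0.474 0.271 0.052] 0.95
[0.596 0.286 0.051] 0.74
[0.653 0.18  0.054] 0.66
overhang 0.0655
goto [0.46  0.157 0.103] 101 -> xyz [-18.7 -94.7 244.6] rot [ 0.   0.  -0.8]
goto [0.481 0.268 0.103] 119 -> xyz [ 86.8 -54.4 244.5] rot [  0.    0.  -18.8]
```

View pics/w3.png

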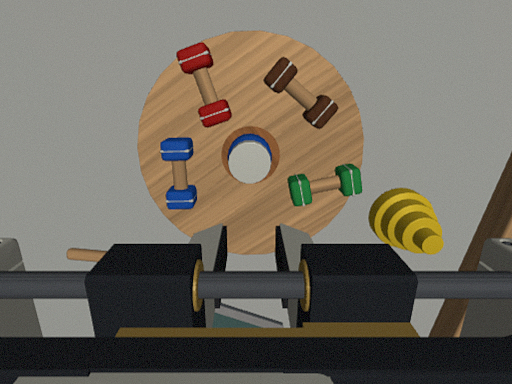

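Four rattles remain at unchanged positions: blue (179,172), red (205,85), dark (300,92) and green (325,185). Blue is next.

Emit:
arm_command --series '[{"x":-4,"y":-15,"z":15,"rx":0,"ry":0,"rz":-1},{"x":-9,"y":-40,"z":45,"rx":0,"ry":0,"rz":-1},{"x":-14,"y":-65,"z":80,"rx":0,"ry":0,"rz":-1},{"x":-18,"y":-85,"z":115,"rx":0,"ry":0,"rz":-1},{"x":-19,"y":-94,"z":145,"rx":0,"ry":0,"rz":-1},{"x":-19,"y":-95,"z":170,"rx":0,"ry":0,"rz":-1},{"x":-19,"y":-95,"z":190,"rx":0,"ry":0,"rz":-1},{"x":-19,"y":-95,"z":210,"rx":0,"ry":0,"rz":-1},{"x":-19,"y":-95,"z":228,"rx":0,"ry":0,"rz":-1},{"x":-19,"y":-95,"z":240,"rx":0,"ry":0,"rz":-1},{"x":-19,"y":-95,"z":244,"rx":0,"ry":0,"rz":-1},{"x":-19,"y":-95,"z":244,"rx":0,"ry":0,"rz":-1}]' --hand 50 --squeeze 25

```text
time: 11.7
tool_pos: [0.4596, 0.1574, 0.1032]
tool_rot: [-3.141, -0.0, 1.767]
contact_force: [-0.4, -0.1, 0.5]
opening: 0.0497
grip_force: 0.0
```

Emit:
arm_command --series '[{"x":0,"y":0,"z":0,"rx":0,"ry":0,"rz":0},{"x":0,"y":0,"z":0,"rx":0,"ry":0,"rz":0},{"x":0,"y":0,"z":0,"rx":0,"ry":0,"rz":0},{"x":0,"y":0,"z":0,"rx":0,"ry":0,"rz":0},{"x":0,"y":0,"z":0,"rx":0,"ry":0,"rz":0},{"x":0,"y":0,"z":0,"rx":0,"ry":0,"rz":0},{"x":0,"y":0,"z":-15,"rx":0,"ry":0,"rz":0},{"x":0,"y":0,"z":-50,"rx":0,"ry":0,"rz":0},{"x":0,"y":0,"z":-95,"rx":0,"ry":0,"rz":0},{"x":0,"y":0,"z":-140,"rx":0,"ry":0,"rz":0},{"x":0,"y":0,"z":-180,"rx":0,"ry":0,"rz":0},{"x":0,"y":0,"z":-195,"rx":0,"ry":0,"rz":0},{"x":0,"y":0,"z":-197,"rx":0,"ry":0,"rz":0}]' --hand 5 --squeeze 25

```text
time: 13.0
tool_pos: [0.4601, 0.1581, 0.3024]
tool_rot: [3.137, 0.0, 1.768]
contact_force: [-0.2, 0.4, 0.2]
opening: 0.0168
grip_force: 25.0
```

```bash
python3 - <<'E'
from h import *
st(); goto(list(slot(0,-.05))+[.035],80)
E
```

```text
overhang 0.0655
t 13.0 tcp [0.4601 0.1581 0.3024] rot [3.137 0.    1.768] q [ 0.17  0.26  1.61  0.    1.26 -0.02] F [-0.2  0.4  0.2] op 0.0168 gf 25.0
goto [ 0.532 -0.243  0.082] 80 -> xyz [-407.7   -9.3  220.4] rot [ 0.3 -0.  21.3]
```

Emit:
arm_command --series '[{"x":-10,"y":0,"z":0,"rx":0,"ry":0,"rz":1},{"x":-35,"y":-1,"z":0,"rx":0,"ry":0,"rz":3},{"x":-75,"y":-2,"z":0,"rx":0,"ry":0,"rz":5},{"x":-115,"y":-3,"z":0,"rx":0,"ry":0,"rz":7},{"x":-155,"y":-4,"z":0,"rx":0,"ry":0,"rz":9},{"x":-195,"y":-5,"z":0,"rx":0,"ry":0,"rz":11},{"x":-235,"y":-6,"z":0,"rx":0,"ry":0,"rz":13},{"x":-275,"y":-7,"z":0,"rx":0,"ry":0,"rz":15},{"x":-315,"y":-8,"z":0,"rx":0,"ry":0,"rz":17},{"x":-355,"y":-9,"z":0,"rx":0,"ry":0,"rz":19},{"x":-390,"y":-9,"z":10,"rx":0,"ry":0,"rz":21},{"x":-406,"y":-9,"z":40,"rx":0,"ry":0,"rz":21},{"x":-408,"y":-9,"z":75,"rx":0,"ry":0,"rz":21},{"x":-408,"y":-9,"z":110,"rx":0,"ry":0,"rz":21},{"x":-408,"y":-9,"z":145,"rx":0,"ry":0,"rz":21},{"x":-408,"y":-9,"z":175,"rx":0,"ry":0,"rz":21},{"x":-408,"y":-9,"z":200,"rx":0,"ry":0,"rz":21},{"x":-408,"y":-9,"z":214,"rx":0,"ry":0,"rz":21},{"x":-408,"y":-9,"z":219,"rx":0,"ry":0,"rz":21},{"x":-408,"y":-9,"z":219,"rx":0,"ry":0,"rz":21}]' --hand 5 --squeeze 25

```text
time: 15.0
tool_pos: [0.5295, -0.2439, 0.0806]
tool_rot: [-3.139, -0.001, 1.401]
contact_force: [0.3, 0.2, 0.0]
opening: 0.0172
grip_force: 25.0
```

Emit:
arm_command --series '[{"x":0,"y":0,"z":0,"rx":0,"ry":0,"rz":0},{"x":0,"y":0,"z":0,"rx":0,"ry":0,"rz":0},{"x":0,"y":0,"z":0,"rx":0,"ry":0,"rz":0},{"x":0,"y":0,"z":-15,"rx":0,"ry":0,"rz":0},{"x":0,"y":0,"z":-45,"rx":0,"ry":0,"rz":0},{"x":0,"y":0,"z":-90,"rx":0,"ry":0,"rz":0},{"x":10,"y":-1,"z":-135,"rx":0,"ry":0,"rz":0},{"x":45,"y":-6,"z":-180,"rx":0,"ry":0,"rz":-2},{"x":85,"y":-11,"z":-220,"rx":0,"ry":0,"rz":-4},{"x":130,"y":-17,"z":-250,"rx":0,"ry":0,"rz":-6},{"x":175,"y":-22,"z":-265,"rx":0,"ry":0,"rz":-8},{"x":220,"y":-28,"z":-266,"rx":0,"ry":0,"rz":-10},{"x":265,"y":-34,"z":-266,"rx":0,"ry":0,"rz":-12},{"x":310,"y":-40,"z":-266,"rx":0,"ry":0,"rz":-14},{"x":355,"y":-45,"z":-266,"rx":0,"ry":0,"rz":-16},{"x":395,"y":-50,"z":-266,"rx":0,"ry":0,"rz":-18},{"x":427,"y":-54,"z":-266,"rx":0,"ry":0,"rz":-20},{"x":436,"y":-55,"z":-266,"rx":0,"ry":0,"rz":-20},{"x":436,"y":-55,"z":-266,"rx":0,"ry":0,"rz":-20}]' --hand 28 --squeeze 25

```text
time: 16.9
tool_pos: [0.5496, 0.1961, 0.3469]
tool_rot: [-3.141, 0.0, 1.752]
contact_force: [0.6, 0.0, 0.8]
opening: 0.0278
grip_force: 0.0
```

```bash
python3 look.py w4; python3 - <<'E'
from h import *
goto([.480,.269,.056],119)
E
```

```text
overhang 0.0655
t 16.9 tcp [0.5496 0.1961 0.3469] rot [-3.141  0.     1.752] q [ 0.21  0.42  1.26 -0.    1.47  0.03] F [0.6 0.  0.8] op 0.0278 gf 0.0
c 595 283 size 94 38 ang -29.9 conf 0.92 hsv [ 11. 170.  67.] n 1976
c 480 271 size 94 41 ang -61.5 conf 0.77 hsv [  1. 226. 133.] n 2116
c 652 177 size 95 46 ang 23.0 conf 0.56 hsv [ 68. 192. 108.] n 1770
[0.479 0.271 0.052] 0.88
[0.593 0.288 0.048] 0.84
overhang 0.0655
goto [0.48  0.269 0.103] 119 -> xyz [ 86.5 -55.5 244.2] rot [ -0.    0.  -18.8]
```

Emit:
arm_command --series '[{"x":15,"y":-8,"z":15,"rx":0,"ry":0,"rz":-4},{"x":36,"y":-22,"z":45,"rx":0,"ry":0,"rz":-9},{"x":60,"y":-38,"z":80,"rx":0,"ry":0,"rz":-14},{"x":78,"y":-50,"z":115,"rx":0,"ry":0,"rz":-18},{"x":86,"y":-55,"z":145,"rx":0,"ry":0,"rz":-19},{"x":86,"y":-55,"z":170,"rx":0,"ry":0,"rz":-19},{"x":86,"y":-55,"z":190,"rx":0,"ry":0,"rz":-19},{"x":86,"y":-55,"z":210,"rx":0,"ry":0,"rz":-19},{"x":86,"y":-55,"z":228,"rx":0,"ry":0,"rz":-19},{"x":86,"y":-55,"z":240,"rx":0,"ry":0,"rz":-19},{"x":86,"y":-55,"z":244,"rx":0,"ry":0,"rz":-19},{"x":86,"y":-55,"z":244,"rx":0,"ry":0,"rz":-19}]' --hand 50 --squeeze 25

```text
time: 18.25
tool_pos: [0.4806, 0.2693, 0.1032]
tool_rot: [-3.141, -0.0, 2.081]
contact_force: [0.0, -1.1, 0.3]
opening: 0.0497
grip_force: 0.0
```

Emit:
arm_command --series '[{"x":0,"y":0,"z":0,"rx":0,"ry":0,"rz":0},{"x":0,"y":0,"z":0,"rx":0,"ry":0,"rz":0},{"x":0,"y":0,"z":0,"rx":0,"ry":0,"rz":0},{"x":0,"y":0,"z":0,"rx":0,"ry":0,"rz":0},{"x":0,"y":0,"z":0,"rx":0,"ry":0,"rz":0},{"x":0,"y":0,"z":0,"rx":0,"ry":0,"rz":0},{"x":0,"y":0,"z":-15,"rx":0,"ry":0,"rz":0},{"x":0,"y":0,"z":-50,"rx":0,"ry":0,"rz":0},{"x":0,"y":0,"z":-95,"rx":0,"ry":0,"rz":0},{"x":0,"y":0,"z":-140,"rx":0,"ry":0,"rz":0},{"x":0,"y":0,"z":-180,"rx":0,"ry":0,"rz":0},{"x":0,"y":0,"z":-195,"rx":0,"ry":0,"rz":0},{"x":0,"y":0,"z":-197,"rx":0,"ry":0,"rz":0}]' --hand 5 --squeeze 25

```text
time: 19.55
tool_pos: [0.4809, 0.2702, 0.3027]
tool_rot: [3.137, 0.001, 2.082]
contact_force: [-0.8, -0.3, -1.1]
opening: 0.0171
grip_force: 25.0
```

```bash
python3 - <<'E'
from h import *
st(); goto(list(slot(-.056,-.05))+[.035],80)
E
```

```text
overhang 0.0655
t 19.55 tcp [0.4809 0.2702 0.3027] rot [3.137e+00 1.000e-03 2.082e+00] q [ 0.37  0.38  1.44  0.    1.32 -0.14] F [-0.8 -0.3 -1.1] op 0.0171 gf 25.0
goto [ 0.477 -0.234  0.082] 80 -> xyz [-437.2 -251.3  219.7] rot [ 0.3 -0.1 39.3]
```

Emit:
arm_command --series '[{"x":-10,"y":-6,"z":0,"rx":0,"ry":0,"rz":1},{"x":-35,"y":-20,"z":0,"rx":0,"ry":0,"rz":3},{"x":-70,"y":-40,"z":0,"rx":0,"ry":0,"rz":6},{"x":-105,"y":-60,"z":0,"rx":0,"ry":0,"rz":9},{"x":-140,"y":-80,"z":0,"rx":0,"ry":0,"rz":12},{"x":-175,"y":-100,"z":0,"rx":0,"ry":0,"rz":15},{"x":-210,"y":-120,"z":0,"rx":0,"ry":0,"rz":18},{"x":-245,"y":-140,"z":0,"rx":0,"ry":0,"rz":21},{"x":-280,"y":-160,"z":0,"rx":0,"ry":0,"rz":24},{"x":-315,"y":-180,"z":0,"rx":0,"ry":0,"rz":27},{"x":-350,"y":-201,"z":0,"rx":0,"ry":0,"rz":30},{"x":-385,"y":-221,"z":0,"rx":0,"ry":0,"rz":34},{"x":-415,"y":-238,"z":10,"rx":0,"ry":0,"rz":37},{"x":-433,"y":-249,"z":30,"rx":0,"ry":0,"rz":39},{"x":-437,"y":-251,"z":55,"rx":0,"ry":0,"rz":39},{"x":-437,"y":-251,"z":70,"rx":0,"ry":0,"rz":39},{"x":-437,"y":-251,"z":75,"rx":0,"ry":0,"rz":39}]' --hand 5 --squeeze 25

```text
time: 21.25
tool_pos: [0.4732, -0.2338, 0.2215]
tool_rot: [-3.135, -0.003, 1.4]
contact_force: [-1.0, 1.0, -1.3]
opening: 0.0174
grip_force: 25.0
```

```bash
python3 - <<'E'
from h import *
st(); goto(list(slot(-.056,-.05))+[.035],80)
p=read_camera('top'); save(p,'t2')
E
```

```text
overhang 0.0655
t 21.25 tcp [ 0.4732 -0.2338  0.2215] rot [-3.135e+00 -3.000e-03  1.400e+00] q [-0.6   0.42  1.62 -0.    1.11 -0.43] F [-1.   1.  -1.3] op 0.0174 gf 25.0
goto [ 0.477 -0.234  0.082] 80 -> xyz [  0.3   4.4 139.5] rot [-0.4 -0.2  0.2]
```

Emit:
arm_command --series '[{"x":0,"y":2,"z":20,"rx":0,"ry":0,"rz":0},{"x":0,"y":4,"z":50,"rx":0,"ry":0,"rz":0},{"x":0,"y":4,"z":80,"rx":0,"ry":0,"rz":0},{"x":0,"y":4,"z":105,"rx":0,"ry":0,"rz":0},{"x":0,"y":4,"z":125,"rx":0,"ry":0,"rz":0},{"x":0,"y":4,"z":135,"rx":0,"ry":0,"rz":0},{"x":0,"y":4,"z":139,"rx":0,"ry":0,"rz":0},{"x":0,"y":4,"z":139,"rx":0,"ry":0,"rz":0}]' --hand 5 --squeeze 25

```text
time: 22.1
tool_pos: [0.4794, -0.2347, 0.0865]
tool_rot: [3.141, 0.0, 1.402]
contact_force: [0.4, -0.9, -1.1]
opening: 0.0173
grip_force: 25.0
```

Emit:
arm_command --series '[{"x":0,"y":0,"z":0,"rx":0,"ry":0,"rz":0},{"x":0,"y":0,"z":0,"rx":0,"ry":0,"rz":0},{"x":0,"y":0,"z":0,"rx":0,"ry":0,"rz":0},{"x":0,"y":0,"z":-15,"rx":0,"ry":0,"rz":0},{"x":0,"y":0,"z":-45,"rx":0,"ry":0,"rz":0},{"x":0,"y":0,"z":-90,"rx":0,"ry":0,"rz":0},{"x":10,"y":0,"z":-135,"rx":0,"ry":0,"rz":0},{"x":45,"y":0,"z":-180,"rx":0,"ry":0,"rz":-2},{"x":85,"y":0,"z":-220,"rx":0,"ry":0,"rz":-4},{"x":130,"y":0,"z":-250,"rx":0,"ry":0,"rz":-6},{"x":175,"y":0,"z":-265,"rx":0,"ry":0,"rz":-8},{"x":220,"y":0,"z":-266,"rx":0,"ry":0,"rz":-10},{"x":265,"y":0,"z":-266,"rx":0,"ry":0,"rz":-12},{"x":310,"y":0,"z":-266,"rx":0,"ry":0,"rz":-14},{"x":355,"y":0,"z":-266,"rx":0,"ry":0,"rz":-16},{"x":395,"y":0,"z":-266,"rx":0,"ry":0,"rz":-18},{"x":425,"y":0,"z":-266,"rx":0,"ry":0,"rz":-20},{"x":434,"y":0,"z":-266,"rx":0,"ry":0,"rz":-20},{"x":434,"y":0,"z":-266,"rx":0,"ry":0,"rz":-20}]' --hand 28 --squeeze 25

```text
time: 24.0
tool_pos: [0.5522, 0.194, 0.3522]
tool_rot: [-3.142, 0.0, 1.752]
contact_force: [-0.0, -0.5, 0.5]
opening: 0.0281
grip_force: 0.0
```

```bash
python3 look.py w5; python3 - <<'E'
from h import *
goto([.595,.284,.056],-28); goto([.653,.178,.056],22.7)
p=read_camera('scene'); save(p,'s2')
cv2.imwrite('pics/s2c.png',cv2.resize(p['pixels'][110:290,130:410],None,fx=2.5,fy=2.5,interpolation=cv2.INTER_CUBIC))
E
```

```text
overhang 0.0655
t 24.0 tcp [0.5522 0.194  0.3522] rot [-3.142  0.     1.752] q [ 0.21  0.42  1.24 -0.    1.48  0.03] F [-0.  -0.5  0.5] op 0.0281 gf 0.0
c 652 177 size 95 46 ang 22.7 conf 0.77 hsv [ 69. 192. 107.] n 1691
c 595 283 size 94 38 ang -29.5 conf 0.58 hsv [ 12. 171.  66.] n 1956
c 574 -64 size 64 27 ang 5.0 conf 0.36 hsv [85. 75. 78.] n 399
[0.595 0.286 0.05 ] 0.83
[0.654 0.178 0.054] 0.8
overhang 0.0655
goto [0.595 0.284 0.103] -28 -> xyz [ 83.3  58.3 249.4] rot [  0.    0.  128.2]
goto [0.653 0.178 0.103] 22.7 -> xyz [-31.3  96.6 249.5] rot [ 0.   0.  77.5]
```

View pics/s2c.png

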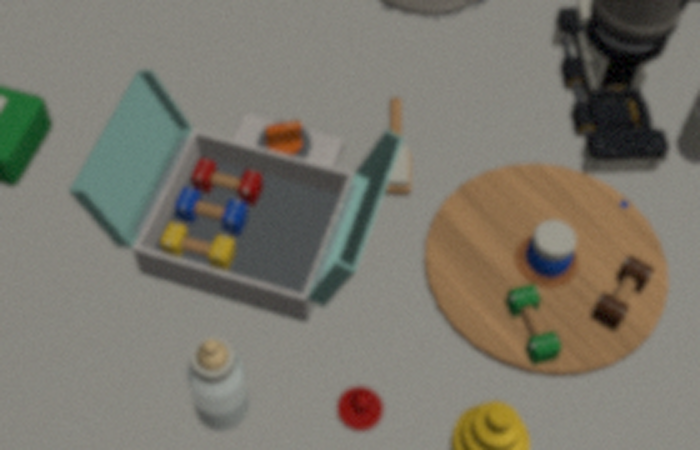

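The crop shows red, blue and yellow lying in the tray (rows at px y 180, 210 and 243). Green and dark are still on the disc.

Emit:
arm_command --series '[{"x":-5,"y":15,"z":15,"rx":0,"ry":0,"rz":8},{"x":-12,"y":36,"z":40,"rx":0,"ry":0,"rz":16},{"x":-20,"y":60,"z":70,"rx":0,"ry":0,"rz":24},{"x":-26,"y":82,"z":95,"rx":0,"ry":0,"rz":32},{"x":-31,"y":95,"z":115,"rx":0,"ry":0,"rz":40},{"x":-31,"y":97,"z":125,"rx":0,"ry":0,"rz":48},{"x":-31,"y":97,"z":135,"rx":0,"ry":0,"rz":56},{"x":-31,"y":97,"z":140,"rx":0,"ry":0,"rz":64},{"x":-31,"y":97,"z":145,"rx":0,"ry":0,"rz":72},{"x":-31,"y":97,"z":160,"rx":0,"ry":0,"rz":78},{"x":-31,"y":97,"z":185,"rx":0,"ry":0,"rz":78},{"x":-31,"y":97,"z":208,"rx":0,"ry":0,"rz":78},{"x":-31,"y":97,"z":228,"rx":0,"ry":0,"rz":78},{"x":-31,"y":97,"z":243,"rx":0,"ry":0,"rz":78},{"x":-31,"y":97,"z":249,"rx":0,"ry":0,"rz":78},{"x":-31,"y":97,"z":249,"rx":0,"ry":0,"rz":78}]' --hand 50 --squeeze 25

```text
time: 25.8
tool_pos: [0.6532, 0.1793, 0.1027]
tool_rot: [-3.141, 0.001, 0.388]
contact_force: [0.7, 0.3, 0.2]
opening: 0.0503
grip_force: 0.0
```

Emit:
arm_command --series '[{"x":0,"y":0,"z":0,"rx":0,"ry":0,"rz":0},{"x":0,"y":0,"z":0,"rx":0,"ry":0,"rz":0},{"x":0,"y":0,"z":0,"rx":0,"ry":0,"rz":0},{"x":0,"y":0,"z":0,"rx":0,"ry":0,"rz":0},{"x":0,"y":0,"z":0,"rx":0,"ry":0,"rz":0},{"x":0,"y":0,"z":0,"rx":0,"ry":0,"rz":0},{"x":0,"y":0,"z":-15,"rx":0,"ry":0,"rz":0},{"x":0,"y":0,"z":-50,"rx":0,"ry":0,"rz":0},{"x":0,"y":0,"z":-95,"rx":0,"ry":0,"rz":0},{"x":0,"y":0,"z":-140,"rx":0,"ry":0,"rz":0},{"x":0,"y":0,"z":-180,"rx":0,"ry":0,"rz":0},{"x":0,"y":0,"z":-195,"rx":0,"ry":0,"rz":0},{"x":0,"y":0,"z":-197,"rx":0,"ry":0,"rz":0}]' --hand 5 --squeeze 25

```text
time: 27.1
tool_pos: [0.6539, 0.1801, 0.3044]
tool_rot: [3.14, -0.006, 0.389]
contact_force: [0.4, -0.0, -0.1]
opening: 0.017
grip_force: 25.0
```

```bash
python3 - <<'E'
from h import *
st(); goto(list(slot(.045,.048))+[.035],-97);
E
```

```text
overhang 0.0655
t 27.1 tcp [0.6539 0.1801 0.3044] rot [ 3.14  -0.006  0.389] q [0.16 0.63 1.02 0.   1.49 1.34] F [ 0.4 -0.  -0.1] op 0.017 gf 25.0
goto [ 0.593 -0.154  0.082] -97 -> xyz [-184.6  286.2  221.7] rot [ -0.3  -0.3 119.3]
```

Emit:
arm_command --series '[{"x":-5,"y":7,"z":0,"rx":0,"ry":0,"rz":4},{"x":-14,"y":22,"z":0,"rx":0,"ry":0,"rz":11},{"x":-27,"y":42,"z":0,"rx":0,"ry":0,"rz":18},{"x":-40,"y":62,"z":0,"rx":0,"ry":0,"rz":26},{"x":-53,"y":82,"z":0,"rx":0,"ry":0,"rz":34},{"x":-66,"y":102,"z":0,"rx":0,"ry":0,"rz":42},{"x":-79,"y":122,"z":0,"rx":0,"ry":0,"rz":50},{"x":-92,"y":142,"z":0,"rx":0,"ry":0,"rz":58},{"x":-105,"y":162,"z":0,"rx":0,"ry":0,"rz":66},{"x":-118,"y":182,"z":0,"rx":0,"ry":0,"rz":74},{"x":-131,"y":202,"z":0,"rx":0,"ry":0,"rz":82},{"x":-144,"y":222,"z":0,"rx":0,"ry":0,"rz":90},{"x":-157,"y":242,"z":0,"rx":0,"ry":0,"rz":98},{"x":-168,"y":260,"z":0,"rx":0,"ry":0,"rz":106},{"x":-178,"y":275,"z":0,"rx":0,"ry":0,"rz":113},{"x":-183,"y":283,"z":0,"rx":0,"ry":0,"rz":118},{"x":-185,"y":286,"z":0,"rx":0,"ry":0,"rz":119},{"x":-185,"y":286,"z":5,"rx":0,"ry":0,"rz":119},{"x":-185,"y":286,"z":5,"rx":0,"ry":0,"rz":119}]' --hand 5 --squeeze 25

```text
time: 29.0
tool_pos: [0.5903, -0.1542, 0.2938]
tool_rot: [3.139, 0.001, -1.686]
contact_force: [0.1, 0.2, -1.1]
opening: 0.0173
grip_force: 25.0
```

```bash
python3 - <<'E'
from h import *
st(); goto(list(slot(.045,.048))+[.035],-97);
p=read_camera('wrist'); rattles(p); save(p,'w6')
E
```

```text
overhang 0.0655
t 29.0 tcp [ 0.5903 -0.1542  0.2938] rot [ 3.139e+00  1.000e-03 -1.686e+00] q [-0.38  0.5   1.27  0.    1.37  2.88] F [ 0.1  0.2 -1.1] op 0.0173 gf 25.0
goto [ 0.593 -0.154  0.082] -97 -> xyz [ 2.000e-01 -3.300e+00  2.118e+02] rot [0.1 0.1 0.4]
c 489 -233 size 88 42 ang 79.9 conf 0.85 hsv [  1. 225. 146.] n 2665
c 534 -245 size 88 38 ang 80.9 conf 0.76 hsv [109. 209. 157.] n 2566
c 603 -45 size 218 92 ang 85.1 conf 0.67 hsv [ 68. 178.  87.] n 7378
c 587 -251 size 89 34 ang 80.3 conf 0.63 hsv [ 24. 207. 196.] n 2439
```

View pics/w6.png

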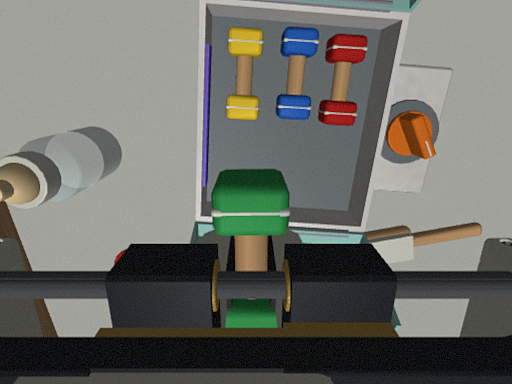

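The wrist picture shows yellow (244,72), blue (297,72) and red (342,80) flat in the upper half of the tray. Green is held over the lower, free half, and the knob is at (410,135).

Emit:
arm_command --series '[{"x":0,"y":-2,"z":15,"rx":0,"ry":0,"rz":0},{"x":0,"y":-3,"z":45,"rx":0,"ry":0,"rz":0},{"x":0,"y":-3,"z":85,"rx":0,"ry":0,"rz":0},{"x":0,"y":-3,"z":120,"rx":0,"ry":0,"rz":0},{"x":0,"y":-3,"z":150,"rx":0,"ry":0,"rz":0},{"x":0,"y":-3,"z":175,"rx":0,"ry":0,"rz":0},{"x":0,"y":-3,"z":194,"rx":0,"ry":0,"rz":0},{"x":0,"y":-3,"z":206,"rx":0,"ry":0,"rz":0},{"x":0,"y":-3,"z":211,"rx":0,"ry":0,"rz":0},{"x":0,"y":-3,"z":211,"rx":0,"ry":0,"rz":0}]' --hand 5 --squeeze 25

```text
time: 30.1
tool_pos: [0.5938, -0.155, 0.0841]
tool_rot: [3.141, 0.0, -1.687]
contact_force: [0.7, -0.1, -0.3]
opening: 0.0173
grip_force: 25.0
```

```bash
python3 - <<'E'
from h import *
st(); goto([.59,.19,.30],-28)
E
```

```text
overhang 0.0655
t 30.1 tcp [ 0.5938 -0.155   0.0841] rot [ 3.141  0.    -1.687] q [-0.38  0.72  1.5   0.    0.92  2.88] F [ 0.7 -0.1 -0.3] op 0.0173 gf 25.0
goto [0.59  0.19  0.347] -28 -> xyz [-342.2   43.9 -262.8] rot [  0.    0.  -68.7]
```

Emit:
arm_command --series '[{"x":0,"y":0,"z":0,"rx":0,"ry":0,"rz":0},{"x":0,"y":0,"z":0,"rx":0,"ry":0,"rz":0},{"x":0,"y":0,"z":0,"rx":0,"ry":0,"rz":0},{"x":0,"y":0,"z":-15,"rx":0,"ry":0,"rz":0},{"x":0,"y":0,"z":-45,"rx":0,"ry":0,"rz":0},{"x":0,"y":0,"z":-90,"rx":0,"ry":0,"rz":0},{"x":-5,"y":1,"z":-135,"rx":0,"ry":0,"rz":-2},{"x":-20,"y":3,"z":-180,"rx":0,"ry":0,"rz":-6},{"x":-45,"y":6,"z":-220,"rx":0,"ry":0,"rz":-12},{"x":-80,"y":10,"z":-250,"rx":0,"ry":0,"rz":-18},{"x":-115,"y":15,"z":-262,"rx":0,"ry":0,"rz":-24},{"x":-150,"y":19,"z":-263,"rx":0,"ry":0,"rz":-31},{"x":-185,"y":24,"z":-263,"rx":0,"ry":0,"rz":-38},{"x":-220,"y":28,"z":-263,"rx":0,"ry":0,"rz":-45},{"x":-255,"y":33,"z":-263,"rx":0,"ry":0,"rz":-52},{"x":-290,"y":37,"z":-263,"rx":0,"ry":0,"rz":-59},{"x":-320,"y":41,"z":-263,"rx":0,"ry":0,"rz":-65},{"x":-338,"y":44,"z":-263,"rx":0,"ry":0,"rz":-69},{"x":-342,"y":44,"z":-263,"rx":0,"ry":0,"rz":-69},{"x":-342,"y":44,"z":-263,"rx":0,"ry":0,"rz":-69}]' --hand 30 --squeeze 25

```text
time: 32.1
tool_pos: [0.5897, 0.1897, 0.3481]
tool_rot: [-3.141, -0.001, -0.485]
contact_force: [0.4, -0.5, 1.1]
opening: 0.0302
grip_force: 0.0
```

```bash
python3 look.py w7; python3 - <<'E'
from h import *
goto([.595,.285,.056],-29)
p=read_camera('top')
for a in mark_of(p,'rattle1'): print(np.round(a['point'],3),round(a['confidence'],2))
E
```

```text
overhang 0.0655
t 32.1 tcp [0.5897 0.1897 0.3481] rot [-3.141e+00 -1.000e-03 -4.850e-01] q [ 0.19  0.49  1.14 -0.    1.51  2.24] F [ 0.4 -0.5  1.1] op 0.0302 gf 0.0
c 600 -124 size 42 37 ang 83.4 conf 0.91 hsv [ 68. 187. 108.] n 987
c 594 283 size 98 40 ang -28.8 conf 0.87 hsv [ 12. 175.  63.] n 1652
[0.593 0.286 0.05 ] 0.93
[ 0.595 -0.152  0.031] 0.65
overhang 0.0655
goto [0.595 0.285 0.103] -29 -> xyz [-40.8 -87.8 244.6] rot [ 0.  -0.   1.2]
[ 0.53  -0.242  0.028] 0.65
[ 0.586 -0.256  0.029] 0.61
[ 0.485 -0.234  0.028] 0.54
[0.596 0.284 0.05 ] 0.42
```

Emit:
arm_command --series '[{"x":-6,"y":-13,"z":15,"rx":0,"ry":0,"rz":1},{"x":-17,"y":-37,"z":45,"rx":0,"ry":0,"rz":1},{"x":-29,"y":-63,"z":80,"rx":0,"ry":0,"rz":1},{"x":-38,"y":-82,"z":115,"rx":0,"ry":0,"rz":1},{"x":-41,"y":-88,"z":145,"rx":0,"ry":0,"rz":1},{"x":-41,"y":-88,"z":170,"rx":0,"ry":0,"rz":1},{"x":-41,"y":-88,"z":190,"rx":0,"ry":0,"rz":1},{"x":-41,"y":-88,"z":210,"rx":0,"ry":0,"rz":1},{"x":-41,"y":-88,"z":228,"rx":0,"ry":0,"rz":1},{"x":-41,"y":-88,"z":240,"rx":0,"ry":0,"rz":1},{"x":-41,"y":-88,"z":244,"rx":0,"ry":0,"rz":1},{"x":-41,"y":-88,"z":244,"rx":0,"ry":0,"rz":1}]' --hand 50 --squeeze 25

```text
time: 33.55
tool_pos: [0.5946, 0.2862, 0.103]
tool_rot: [3.141, 0.0, -0.502]
contact_force: [-0.6, -0.1, 0.6]
opening: 0.05
grip_force: 0.0
```

Emit:
arm_command --series '[{"x":0,"y":0,"z":0,"rx":0,"ry":0,"rz":0},{"x":0,"y":0,"z":0,"rx":0,"ry":0,"rz":0},{"x":0,"y":0,"z":0,"rx":0,"ry":0,"rz":0},{"x":0,"y":0,"z":0,"rx":0,"ry":0,"rz":0},{"x":0,"y":0,"z":0,"rx":0,"ry":0,"rz":0},{"x":0,"y":0,"z":0,"rx":0,"ry":0,"rz":0},{"x":0,"y":0,"z":-15,"rx":0,"ry":0,"rz":0},{"x":0,"y":0,"z":-50,"rx":0,"ry":0,"rz":0},{"x":0,"y":0,"z":-95,"rx":0,"ry":0,"rz":0},{"x":0,"y":0,"z":-140,"rx":0,"ry":0,"rz":0},{"x":0,"y":0,"z":-180,"rx":0,"ry":0,"rz":0},{"x":0,"y":0,"z":-195,"rx":0,"ry":0,"rz":0},{"x":0,"y":0,"z":-197,"rx":0,"ry":0,"rz":0}]' --hand 5 --squeeze 25

```text
time: 34.85
tool_pos: [0.5951, 0.2869, 0.3045]
tool_rot: [-3.136, -0.004, -0.501]
contact_force: [0.3, -0.0, -1.5]
opening: 0.0172
grip_force: 25.0
```

```bash
python3 - <<'E'
from h import *
st(); goto(list(slot(-.032,.048))+[.035],-98);
E
```

```text
overhang 0.0655
t 34.85 tcp [0.5951 0.2869 0.3045] rot [-3.136 -0.004 -0.501] q [0.33 0.59 1.09 0.   1.46 2.4 ] F [ 0.3 -0.  -1.5] op 0.0172 gf 25.0
goto [ 0.517 -0.141  0.082] -98 -> xyz [136.3 414.1 220.9] rot [-0.4 -0.  69.3]
```

Emit:
arm_command --series '[{"x":3,"y":10,"z":0,"rx":0,"ry":0,"rz":2},{"x":11,"y":33,"z":0,"rx":0,"ry":0,"rz":6},{"x":22,"y":66,"z":0,"rx":0,"ry":0,"rz":11},{"x":33,"y":99,"z":0,"rx":0,"ry":0,"rz":17},{"x":43,"y":132,"z":0,"rx":0,"ry":0,"rz":23},{"x":54,"y":165,"z":0,"rx":0,"ry":0,"rz":29},{"x":65,"y":198,"z":0,"rx":0,"ry":0,"rz":34},{"x":76,"y":231,"z":0,"rx":0,"ry":0,"rz":39},{"x":87,"y":264,"z":0,"rx":0,"ry":0,"rz":44},{"x":98,"y":297,"z":0,"rx":0,"ry":0,"rz":50},{"x":109,"y":330,"z":0,"rx":0,"ry":0,"rz":56},{"x":119,"y":362,"z":0,"rx":0,"ry":0,"rz":62},{"x":128,"y":390,"z":0,"rx":0,"ry":0,"rz":67},{"x":134,"y":407,"z":5,"rx":0,"ry":0,"rz":69},{"x":136,"y":414,"z":10,"rx":0,"ry":0,"rz":69},{"x":136,"y":414,"z":10,"rx":0,"ry":0,"rz":69},{"x":136,"y":414,"z":10,"rx":0,"ry":0,"rz":69}]' --hand 5 --squeeze 25

```text
time: 36.55
tool_pos: [0.5146, -0.1412, 0.2894]
tool_rot: [3.14, 0.001, -1.705]
contact_force: [0.1, -0.5, -0.6]
opening: 0.0172
grip_force: 25.0
```

```bash
python3 - <<'E'
from h import *
st(); goto(list(slot(-.032,.048))+[.035],-98);
p=read_camera('wrist'); rattles(p); save(p,'w8')
p=read_camera('scene')
for a in mark_of(p,'rattle1'): print(np.round(a['point'],3),round(a['confidence'],2))
E
```

```text
overhang 0.0655
t 36.55 tcp [ 0.5146 -0.1412  0.2894] rot [ 3.140e+00  1.000e-03 -1.705e+00] q [-0.41  0.36  1.5   0.    1.28  2.86] F [ 0.1 -0.5 -0.6] op 0.0172 gf 25.0
goto [ 0.517 -0.141  0.082] -98 -> xyz [-1.000e-01 -3.000e+00  2.074e+02] rot [0.1 0.1 0.3]
c 529 -244 size 87 35 ang 80.6 conf 0.85 hsv [109. 208. 164.] n 2493
c 527 -37 size 220 88 ang 84.3 conf 0.85 hsv [ 12. 167.  78.] n 7463
c 482 -233 size 87 35 ang 80.7 conf 0.72 hsv [  1. 218. 157.] n 2459
c 589 -156 size 90 40 ang 83.0 conf 0.64 hsv [ 68. 178. 120.] n 2219
c 443 -294 size 44 3 ang -7.6 conf 0.24 hsv [ 84.  68. 160.] n 124
[ 0.595 -0.153  0.029] 0.88
[ 0.588 -0.253  0.027] 0.7
[ 0.53  -0.246  0.03 ] 0.64
[ 0.512 -0.138  0.24 ] 0.64
[ 0.481 -0.233  0.029] 0.54
[ 0.564 -0.084  0.064] 0.32
```

Emit:
arm_command --series '[{"x":0,"y":-2,"z":15,"rx":0,"ry":0,"rz":0},{"x":0,"y":-3,"z":45,"rx":0,"ry":0,"rz":0},{"x":0,"y":-3,"z":85,"rx":0,"ry":0,"rz":0},{"x":0,"y":-3,"z":120,"rx":0,"ry":0,"rz":0},{"x":0,"y":-3,"z":150,"rx":0,"ry":0,"rz":0},{"x":0,"y":-3,"z":175,"rx":0,"ry":0,"rz":0},{"x":0,"y":-3,"z":192,"rx":0,"ry":0,"rz":0},{"x":0,"y":-3,"z":203,"rx":0,"ry":0,"rz":0},{"x":0,"y":-3,"z":207,"rx":0,"ry":0,"rz":0},{"x":0,"y":-3,"z":207,"rx":0,"ry":0,"rz":0}]' --hand 5 --squeeze 25

```text
time: 37.75
tool_pos: [0.5181, -0.1421, 0.0833]
tool_rot: [-3.142, 0.0, -1.705]
contact_force: [0.2, 0.5, -0.1]
opening: 0.0171
grip_force: 25.0
```

Emit:
arm_command --series '[{"x":0,"y":0,"z":0,"rx":0,"ry":0,"rz":0},{"x":0,"y":0,"z":0,"rx":0,"ry":0,"rz":0},{"x":0,"y":0,"z":0,"rx":0,"ry":0,"rz":0},{"x":0,"y":0,"z":-15,"rx":0,"ry":0,"rz":0},{"x":0,"y":0,"z":-45,"rx":0,"ry":0,"rz":0},{"x":0,"y":0,"z":-90,"rx":0,"ry":0,"rz":0},{"x":0,"y":0,"z":-135,"rx":0,"ry":0,"rz":0},{"x":0,"y":0,"z":-180,"rx":0,"ry":0,"rz":0},{"x":0,"y":0,"z":-220,"rx":0,"ry":0,"rz":0},{"x":-20,"y":0,"z":-245,"rx":0,"ry":0,"rz":0},{"x":-50,"y":0,"z":-255,"rx":0,"ry":0,"rz":0},{"x":-80,"y":0,"z":-255,"rx":0,"ry":0,"rz":0},{"x":-100,"y":0,"z":-255,"rx":0,"ry":0,"rz":0},{"x":-100,"y":0,"z":-255,"rx":0,"ry":0,"rz":0}]' --hand 30 --squeeze 25

```text
time: 39.15
tool_pos: [0.5313, -0.041, 0.3388]
tool_rot: [-3.141, 0.001, -1.702]
contact_force: [0.5, 0.2, -0.1]
opening: 0.0302
grip_force: 0.0
```

```bash
python3 - <<'E'
from h import *
st(); p=read_camera('wrist'); rattles(p); save(p,'w9')
p2=read_camera('top'); p3=read_camera('scene')
for pp in (p,p2,p3):
  for q in ['cover_left_edge','cover_right_edge','cover_left_hinge','cover_right_hinge','steriliser','timer_grip']:
    print(q,[(np.round(a['point'],3),round(a['confidence'],2)) for a in mark_of(pp,q)[:1]])
E
```

```text
overhang 0.0655
t 39.15 tcp [ 0.5313 -0.041   0.3388] rot [-3.141e+00  1.000e-03 -1.702e+00] q [-0.22  0.32  1.42  0.    1.4   3.05] F [ 0.5  0.2 -0.1] op 0.0302 gf 0.0
c 489 -196 size 34 31 ang -7.5 conf 0.92 hsv [  1. 225. 139.] n 913
c 536 -205 size 35 26 ang -7.5 conf 0.8 hsv [109.  215.  147.5] n 845
c 589 -211 size 42 27 ang -7.5 conf 0.8 hsv [ 24. 211. 182.] n 992
c 591 -150 size 90 39 ang 83.9 conf 0.58 hsv [ 68. 181. 125.] n 2059
cover_left_edge [(array([ 0.574, -0.021,  0.161]), 0.79)]
cover_right_edge []
cover_left_hinge [(array([ 0.566, -0.083,  0.065]), 0.85)]
cover_right_hinge []
steriliser [(array([ 0.541, -0.191,  0.001]), 0.78)]
timer_grip [(array([ 0.403, -0.173,  0.059]), 0.93)]
cover_left_edge []
cover_right_edge [(array([ 0.51 , -0.372,  0.158]), 0.56)]
cover_left_hinge []
cover_right_hinge [(array([ 0.523, -0.305,  0.06 ]), 0.79)]
steriliser [(array([ 0.537, -0.193, -0.001]), 0.95)]
timer_grip [(array([ 0.401, -0.166,  0.06 ]), 0.46)]
cover_left_edge [(array([ 0.572, -0.02 ,  0.164]), 0.82)]
cover_right_edge [(array([ 0.506, -0.376,  0.159]), 0.9)]
cover_left_hinge [(array([ 0.563, -0.082,  0.067]), 0.77)]
cover_right_hinge [(array([ 0.522, -0.309,  0.066]), 0.85)]
steriliser [(array([ 0.543, -0.194, -0.   ]), 0.7)]
timer_grip [(array([ 0.403, -0.166,  0.059]), 0.72)]
```

View pics/w9.png

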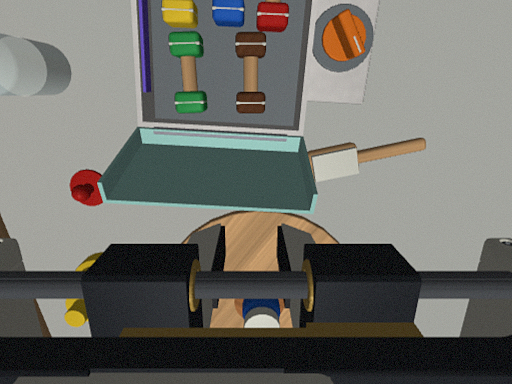

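All five rattles lie in the tray: green (187,72), dark (250,72) and the ends of yellow, blue and red at the top. Next come the covers, starting with the left one (edge around px (210,205)). I'll turn to yaw 80° and get outside it with closed fingers.

Emit:
arm_command --series '[{"x":-3,"y":-2,"z":0,"rx":0,"ry":0,"rz":-8},{"x":-6,"y":-4,"z":0,"rx":0,"ry":0,"rz":-16},{"x":-10,"y":-6,"z":0,"rx":0,"ry":0,"rz":-24},{"x":-14,"y":-9,"z":0,"rx":0,"ry":0,"rz":-32},{"x":-19,"y":-12,"z":0,"rx":0,"ry":0,"rz":-40},{"x":-24,"y":-15,"z":0,"rx":0,"ry":0,"rz":-48},{"x":-29,"y":-18,"z":0,"rx":0,"ry":0,"rz":-56},{"x":-34,"y":-21,"z":0,"rx":0,"ry":0,"rz":-64},{"x":-39,"y":-25,"z":0,"rx":0,"ry":0,"rz":-72},{"x":-44,"y":-28,"z":0,"rx":0,"ry":0,"rz":-80},{"x":-48,"y":-31,"z":0,"rx":0,"ry":0,"rz":-88},{"x":-52,"y":-33,"z":0,"rx":0,"ry":0,"rz":-96},{"x":-55,"y":-35,"z":0,"rx":0,"ry":0,"rz":-104},{"x":-57,"y":-37,"z":0,"rx":0,"ry":0,"rz":-112},{"x":-59,"y":-38,"z":10,"rx":0,"ry":0,"rz":-120},{"x":-59,"y":-38,"z":20,"rx":0,"ry":0,"rz":-128},{"x":-59,"y":-38,"z":35,"rx":0,"ry":0,"rz":-136},{"x":-59,"y":-38,"z":50,"rx":0,"ry":0,"rz":-144},{"x":-59,"y":-38,"z":65,"rx":0,"ry":0,"rz":-152},{"x":-59,"y":-38,"z":73,"rx":0,"ry":0,"rz":-158}]' --hand 0 --squeeze 10

```text
time: 42.25
tool_pos: [0.5765, 0.0103, 0.2638]
tool_rot: [-3.14, 0.001, 1.058]
contact_force: [0.1, 0.8, 0.4]
opening: 0.0003
grip_force: 0.0
```

```bash
cat >> h.py <<'E'
def loc(P): 
    c,s=np.cos(np.radians(SY)),np.sin(np.radians(SY)); d=np.array(P[:2])-SC; return np.array([c*d[0]+s*d[1],-s*d[0]+c*d[1]])*1000
E
python3 - <<'E'
from h import *
st(); goto(list(slot(0,.21))+[.135+.0655],80.1,gz=False)
E
```

```text
overhang 0.0655
t 42.25 tcp [0.5765 0.0103 0.2638] rot [-3.140e+00  1.000e-03  1.058e+00] q [-0.12  0.46  1.42  0.    1.26  0.4 ] F [0.1 0.8 0.4] op 0.0003 gf 0.0
goto [0.577 0.013 0.2  ] 80.1 -> xyz [ 2.4 -1.  63.3] rot [ -0.1   0.  -19.5]
```

Emit:
arm_command --series '[{"x":1,"y":0,"z":10,"rx":0,"ry":0,"rz":-8},{"x":2,"y":-1,"z":25,"rx":0,"ry":0,"rz":-16},{"x":2,"y":-1,"z":45,"rx":0,"ry":0,"rz":-20},{"x":2,"y":-1,"z":58,"rx":0,"ry":0,"rz":-20},{"x":2,"y":-1,"z":63,"rx":0,"ry":0,"rz":-20},{"x":2,"y":-1,"z":63,"rx":0,"ry":0,"rz":-20}]' --hand 0 --squeeze 10

```text
time: 42.85
tool_pos: [0.5769, 0.0124, 0.2017]
tool_rot: [-3.14, -0.0, 1.4]
contact_force: [0.5, 0.2, 0.4]
opening: 0.0007
grip_force: 0.0
```

Emit:
arm_command --series '[{"x":-5,"y":0,"z":0,"rx":0,"ry":0,"rz":0},{"x":-12,"y":0,"z":0,"rx":0,"ry":0,"rz":0},{"x":-19,"y":0,"z":0,"rx":0,"ry":0,"rz":0},{"x":-26,"y":0,"z":0,"rx":0,"ry":0,"rz":0},{"x":-33,"y":0,"z":0,"rx":0,"ry":0,"rz":0},{"x":-40,"y":0,"z":0,"rx":0,"ry":0,"rz":0},{"x":-47,"y":0,"z":0,"rx":0,"ry":0,"rz":0},{"x":-54,"y":0,"z":0,"rx":0,"ry":0,"rz":0},{"x":-61,"y":0,"z":0,"rx":0,"ry":0,"rz":0},{"x":-68,"y":0,"z":0,"rx":0,"ry":0,"rz":0},{"x":-75,"y":0,"z":0,"rx":0,"ry":0,"rz":0},{"x":-82,"y":0,"z":0,"rx":0,"ry":0,"rz":0},{"x":-89,"y":0,"z":0,"rx":0,"ry":0,"rz":0},{"x":-96,"y":0,"z":0,"rx":0,"ry":0,"rz":0},{"x":-103,"y":0,"z":0,"rx":0,"ry":0,"rz":0},{"x":-110,"y":0,"z":0,"rx":0,"ry":0,"rz":0}]' --hand 0 --squeeze 10

```text
time: 44.45
tool_pos: [0.5582, -0.0966, 0.2019]
tool_rot: [-3.141, -0.0, 1.401]
contact_force: [0.1, 2.2, -0.2]
opening: 0.0003
grip_force: 0.7
```

```bash
python3 - <<'E'
from h import *
s=st(); print(loc(s['tool_pos']))
p=read_camera('scene'); save(p,'s3'); print([(np.round(a['point'],3),loc(a['point'])) for a in mark_of(p,'cover_left_edge')[:1]])
E
```

```text
overhang 0.0655
t 44.45 tcp [ 0.5582 -0.0966  0.2019] rot [-3.141 -0.     1.401] q [-0.31  0.5   1.54 -0.    1.1  -0.14] F [ 0.1  2.2 -0.2] op 0.0003 gf 0.7
[ 0.72806739 98.99192564]
[]
```

Emit:
arm_command --series '[{"x":-7,"y":0,"z":0,"rx":0,"ry":0,"rz":0},{"x":-14,"y":0,"z":0,"rx":0,"ry":0,"rz":0},{"x":-21,"y":0,"z":0,"rx":0,"ry":0,"rz":0},{"x":-28,"y":0,"z":0,"rx":0,"ry":0,"rz":0},{"x":-35,"y":0,"z":0,"rx":0,"ry":0,"rz":0},{"x":-42,"y":0,"z":0,"rx":0,"ry":0,"rz":0},{"x":-48,"y":0,"z":1,"rx":0,"ry":0,"rz":0},{"x":-53,"y":0,"z":5,"rx":0,"ry":0,"rz":0},{"x":-57,"y":0,"z":10,"rx":0,"ry":0,"rz":0},{"x":-60,"y":0,"z":15,"rx":0,"ry":0,"rz":0},{"x":-63,"y":0,"z":20,"rx":0,"ry":0,"rz":0},{"x":-66,"y":0,"z":25,"rx":0,"ry":0,"rz":0},{"x":-68,"y":0,"z":30,"rx":0,"ry":0,"rz":0},{"x":-70,"y":0,"z":35,"rx":0,"ry":0,"rz":0},{"x":-72,"y":0,"z":39,"rx":0,"ry":0,"rz":0},{"x":-72,"y":0,"z":42,"rx":0,"ry":0,"rz":0},{"x":-72,"y":0,"z":44,"rx":0,"ry":0,"rz":0}]' --hand 0 --squeeze 10

```text
time: 46.25
tool_pos: [0.5463, -0.167, 0.1579]
tool_rot: [-3.141, -0.0, 1.401]
contact_force: [-0.7, -0.1, -0.3]
opening: 0.0003
grip_force: 0.4
```

Emit:
arm_command --series '[{"x":0,"y":0,"z":1,"rx":0,"ry":0,"rz":0},{"x":0,"y":0,"z":2,"rx":0,"ry":0,"rz":0},{"x":0,"y":0,"z":3,"rx":0,"ry":0,"rz":0},{"x":0,"y":0,"z":3,"rx":0,"ry":0,"rz":0}]' --hand 0 --squeeze 10

```text
time: 46.65
tool_pos: [0.5464, -0.1669, 0.1552]
tool_rot: [3.141, -0.0, 1.401]
contact_force: [-0.8, 0.4, -0.6]
opening: 0.0004
grip_force: 0.0
```

```bash
python3 - <<'E'
from h import *
s=st(); print(loc(s['tool_pos']),'tip z',s['tool_pos'][2]-.0655)
E
```

```text
overhang 0.0655
t 46.65 tcp [ 0.5464 -0.1669  0.1552] rot [ 3.141 -0.     1.401] q [-0.43  0.56  1.57  0.    1.   -0.26] F [-0.8  0.4 -0.6] op 0.0004 gf 0.0
[ 1.11674834 27.73293184] tip z 0.08968115352142875
```

Emit:
arm_command --series '[{"x":0,"y":0,"z":1,"rx":0,"ry":0,"rz":0},{"x":0,"y":0,"z":1.5,"rx":0,"ry":0,"rz":0},{"x":0,"y":0,"z":2,"rx":0,"ry":0,"rz":0},{"x":0,"y":0,"z":2.5,"rx":0,"ry":0,"rz":0},{"x":0,"y":0,"z":2.5,"rx":0,"ry":0,"rz":0}]' --hand 0 --squeeze 10

```text
time: 47.15
tool_pos: [0.5464, -0.167, 0.1537]
tool_rot: [3.141, 0.0, 1.401]
contact_force: [-1.9, 0.2, 8.6]
opening: 0.0005
grip_force: 3.9
```

```bash
python3 - <<'E'
from h import *
s=st()
p=read_camera('scene'); save(p,'s4'); print([(np.round(a['point'],3),loc(a['point'])) for a in mark_of(p,'cover_left_edge')[:1]])
cv2.imwrite('pics/s4c.png',cv2.resize(p['pixels'][110:290,130:410],None,fx=2.5,fy=2.5,interpolation=cv2.INTER_CUBIC))
E
```

```text
overhang 0.0655
t 47.15 tcp [ 0.5464 -0.167   0.1537] rot [3.141 0.    1.401] q [-0.43  0.57  1.57  0.    1.   -0.26] F [-1.9  0.2  8.6] op 0.0005 gf 3.9
[(array([ 0.54 , -0.189,  0.09 ]), array([-1.86194774,  4.85212846]))]
```

View pics/s4c.png

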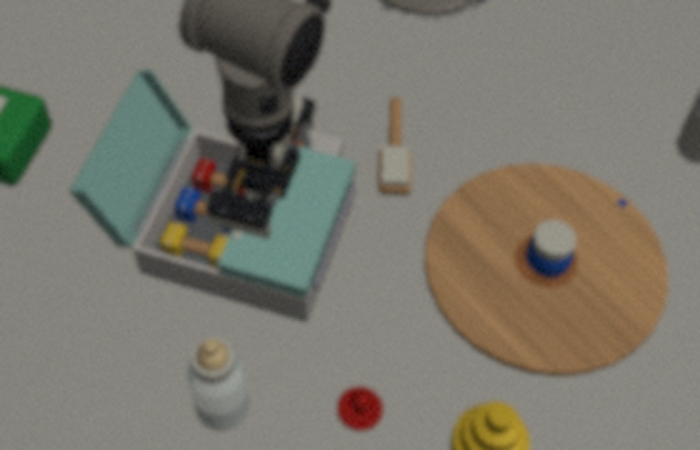

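The crop shows the left cover shut flat, matching the tip height of 88 mm and the 8.6 N reaction. The right cover is next.

Emit:
arm_command --series '[{"x":0,"y":0,"z":-15,"rx":0,"ry":0,"rz":0},{"x":0,"y":0,"z":-50,"rx":0,"ry":0,"rz":0},{"x":0,"y":0,"z":-90,"rx":0,"ry":0,"rz":0},{"x":-15,"y":0,"z":-120,"rx":0,"ry":0,"rz":0},{"x":-45,"y":0,"z":-130,"rx":0,"ry":0,"rz":0},{"x":-80,"y":0,"z":-130,"rx":0,"ry":0,"rz":0},{"x":-115,"y":0,"z":-130,"rx":0,"ry":0,"rz":0},{"x":-150,"y":0,"z":-130,"rx":0,"ry":0,"rz":0},{"x":-185,"y":0,"z":-130,"rx":0,"ry":0,"rz":0},{"x":-215,"y":0,"z":-130,"rx":0,"ry":0,"rz":0},{"x":-237,"y":0,"z":-130,"rx":0,"ry":0,"rz":0},{"x":-245,"y":0,"z":-125,"rx":0,"ry":0,"rz":0},{"x":-245,"y":0,"z":-105,"rx":0,"ry":0,"rz":0},{"x":-245,"y":0,"z":-80,"rx":0,"ry":0,"rz":0},{"x":-245,"y":0,"z":-60,"rx":0,"ry":0,"rz":0},{"x":-245,"y":0,"z":-48,"rx":0,"ry":0,"rz":0},{"x":-245,"y":0,"z":-48,"rx":0,"ry":0,"rz":0}]' --hand 0 --squeeze 10

```text
time: 48.95
tool_pos: [0.5047, -0.4072, 0.1986]
tool_rot: [-3.138, -0.003, 1.402]
contact_force: [0.2, 0.6, -1.2]
opening: 0.0004
grip_force: 0.0
```

```bash
python3 - <<'E'
from h import *
s=st(); print(loc(s['tool_pos']),'tip z',s['tool_pos'][2]-.0655)
for n in('scene','top'):
  p=read_camera(n); print([(np.round(a['point'],3),loc(a['point'])) for q in('cover_left_edge','cover_right_edge') for a in mark_of(p,q)[:1]])
E
```

```text
overhang 0.0655
t 48.95 tcp [ 0.5047 -0.4072  0.1986] rot [-3.138e+00 -3.000e-03  1.402e+00] q [-0.8   0.65  1.28  0.    1.22 -0.63] F [ 0.2  0.6 -1.2] op 0.0004 gf 0.0
[   1.41574912 -216.19621027] tip z 0.13308870533514414
[(array([ 0.54, -0.19,  0.09]), array([-1.69001864,  3.86701914])), (array([ 0.507, -0.376,  0.157]), array([  -1.23005789, -185.47330524]))]
[(array([ 0.541, -0.193,  0.09 ]), array([0.53484034, 1.00694876])), (array([ 0.506, -0.372,  0.157]), array([  -3.12174492, -181.03241342]))]
```

Emit:
arm_command --series '[{"x":5,"y":0,"z":0,"rx":0,"ry":0,"rz":0},{"x":12,"y":0,"z":0,"rx":0,"ry":0,"rz":0},{"x":19,"y":0,"z":0,"rx":0,"ry":0,"rz":0},{"x":26,"y":0,"z":0,"rx":0,"ry":0,"rz":0},{"x":33,"y":0,"z":0,"rx":0,"ry":0,"rz":0},{"x":40,"y":0,"z":0,"rx":0,"ry":0,"rz":0},{"x":47,"y":0,"z":0,"rx":0,"ry":0,"rz":0},{"x":54,"y":0,"z":0,"rx":0,"ry":0,"rz":0},{"x":61,"y":0,"z":0,"rx":0,"ry":0,"rz":0},{"x":68,"y":0,"z":0,"rx":0,"ry":0,"rz":0},{"x":75,"y":0,"z":0,"rx":0,"ry":0,"rz":0},{"x":82,"y":0,"z":0,"rx":0,"ry":0,"rz":0},{"x":89,"y":0,"z":0,"rx":0,"ry":0,"rz":0},{"x":96,"y":0,"z":0,"rx":0,"ry":0,"rz":0},{"x":103,"y":0,"z":0,"rx":0,"ry":0,"rz":0},{"x":110,"y":0,"z":0,"rx":0,"ry":0,"rz":0},{"x":117,"y":0,"z":0,"rx":0,"ry":0,"rz":0}]' --hand 0 --squeeze 10

```text
time: 50.95
tool_pos: [0.5246, -0.2923, 0.2002]
tool_rot: [-3.14, -0.001, 1.402]
contact_force: [-0.5, -1.9, 0.4]
opening: 0.0007
grip_force: 0.7
```

Emit:
arm_command --series '[{"x":7,"y":0,"z":0,"rx":0,"ry":0,"rz":0},{"x":14,"y":0,"z":0,"rx":0,"ry":0,"rz":0},{"x":21,"y":0,"z":0,"rx":0,"ry":0,"rz":0},{"x":28,"y":0,"z":0,"rx":0,"ry":0,"rz":0},{"x":35,"y":0,"z":0,"rx":0,"ry":0,"rz":0},{"x":42,"y":0,"z":0,"rx":0,"ry":0,"rz":0},{"x":48,"y":0,"z":1,"rx":0,"ry":0,"rz":0},{"x":53,"y":0,"z":5,"rx":0,"ry":0,"rz":0},{"x":57,"y":0,"z":10,"rx":0,"ry":0,"rz":0},{"x":60,"y":0,"z":15,"rx":0,"ry":0,"rz":0},{"x":63,"y":0,"z":20,"rx":0,"ry":0,"rz":0},{"x":66,"y":0,"z":25,"rx":0,"ry":0,"rz":0},{"x":68,"y":0,"z":30,"rx":0,"ry":0,"rz":0},{"x":70,"y":0,"z":35,"rx":0,"ry":0,"rz":0},{"x":70,"y":0,"z":39,"rx":0,"ry":0,"rz":0},{"x":70,"y":0,"z":42,"rx":0,"ry":0,"rz":0},{"x":70,"y":0,"z":42,"rx":0,"ry":0,"rz":0}]' --hand 0 --squeeze 10

```text
time: 52.65
tool_pos: [0.5363, -0.2242, 0.1581]
tool_rot: [-3.141, -0.0, 1.401]
contact_force: [-0.6, -0.4, 0.5]
opening: 0.0004
grip_force: 0.0
```

```bash
python3 - <<'E'
from h import *
s=st(); print(loc(s['tool_pos']),'tip z',s['tool_pos'][2]-.0655)
E
```

```text
overhang 0.0655
t 52.65 tcp [ 0.5363 -0.2242  0.1581] rot [-3.141 -0.     1.401] q [-0.53  0.58  1.54 -0.    1.03 -0.36] F [-0.6 -0.4  0.5] op 0.0004 gf 0.0
[  1.06656076 -30.43206745] tip z 0.09264552249588598
```

Emit:
arm_command --series '[{"x":0,"y":0,"z":1.5,"rx":0,"ry":0,"rz":0},{"x":0,"y":0,"z":3,"rx":0,"ry":0,"rz":0},{"x":0,"y":0,"z":4,"rx":0,"ry":0,"rz":0},{"x":0,"y":0,"z":4.7,"rx":0,"ry":0,"rz":0},{"x":0,"y":0,"z":5.3,"rx":0,"ry":0,"rz":0},{"x":0,"y":0,"z":5.3,"rx":0,"ry":0,"rz":0}]' --hand 0 --squeeze 10

```text
time: 53.25
tool_pos: [0.5366, -0.2241, 0.1537]
tool_rot: [3.141, 0.0, 1.402]
contact_force: [-1.2, 1.5, 3.0]
opening: 0.0009
grip_force: 1.9
```

Emit:
arm_command --series '[{"x":0,"y":0,"z":0.5,"rx":0,"ry":0,"rz":0},{"x":0,"y":0,"z":1,"rx":0,"ry":0,"rz":0},{"x":0,"y":0,"z":1,"rx":0,"ry":0,"rz":0}]' --hand 0 --squeeze 10

```text
time: 53.55
tool_pos: [0.5366, -0.2241, 0.1536]
tool_rot: [3.141, 0.0, 1.402]
contact_force: [-3.8, 2.4, 10.7]
opening: 0.0003
grip_force: 5.2
```

Emit:
arm_command --series '[{"x":0,"y":0,"z":-15,"rx":0,"ry":0,"rz":0},{"x":0,"y":0,"z":-50,"rx":0,"ry":0,"rz":0},{"x":0,"y":-10,"z":-90,"rx":0,"ry":0,"rz":0},{"x":0,"y":-35,"z":-130,"rx":0,"ry":0,"rz":0},{"x":0,"y":-65,"z":-160,"rx":0,"ry":0,"rz":0},{"x":0,"y":-90,"z":-180,"rx":0,"ry":0,"rz":0},{"x":0,"y":-105,"z":-190,"rx":0,"ry":0,"rz":0},{"x":0,"y":-110,"z":-190,"rx":0,"ry":0,"rz":0},{"x":0,"y":-110,"z":-190,"rx":0,"ry":0,"rz":0}]' --hand 70 --squeeze 10

```text
time: 54.45
tool_pos: [0.4279, -0.2056, 0.3422]
tool_rot: [3.141, 0.0, 1.401]
contact_force: [0.1, -1.3, 0.6]
opening: 0.0674
grip_force: 0.0
```

```bash
python3 - <<'E'
from h import *
s=st(); p=read_camera('wrist'); save(p,'w10')
ps=[p]+[read_camera(n) for n in('scene','top')]
for q in ('cover_left_edge','cover_right_edge','timer_grip'):
  print(q,[(np.round(a['point'],4),np.round(loc(a['point']))) for p in ps for a in mark_of(p,q)[:1]])
p=ps[0]
for d in trace(p,'timer_grip')[:1]:
  m=d['pixels']; v,u=np.nonzero(m); print('mask',m.sum(),u.mean(),v.mean())
hsv=cv2.cvtColor(p['pixels'],cv2.COLOR_BGR2HSV); m=cv2.inRange(hsv,(5,150,90),(18,255,255)); v,u=np.nonzero(m); print('orange',len(u),u.min(),u.max(),v.min(),v.max())
print('axis px',proj(p,[[.4025,-.168,.066],[.4025,-.168,.034]]))
E
```

```text
overhang 0.0655
t 54.45 tcp [ 0.4279 -0.2056  0.3422] rot [3.141 0.    1.401] q [-0.61  0.21  1.56  0.    1.36 -0.44] F [ 0.1 -1.3  0.6] op 0.0674 gf 0.0
cover_left_edge [(array([ 0.5423, -0.1879,  0.0874]), array([1., 6.])), (array([ 0.5393, -0.1908,  0.0859]), array([-2.,  3.])), (array([ 0.5426, -0.196 ,  0.0855]), array([ 2., -2.]))]
cover_right_edge [(array([ 0.5161, -0.311 ,  0.0646]), array([  -4., -119.])), (array([ 0.538 , -0.2017,  0.0875]), array([-1., -8.])), (array([ 0.5419, -0.1953,  0.0863]), array([ 2., -1.]))]
timer_grip [(array([ 0.4002, -0.1727,  0.0591]), array([-142.,   -3.])), (array([ 0.3978, -0.1678,  0.0599]), array([-145.,    1.]))]
mask 1263 227.35154394299286 130.80126682501978
orange 1119 208 415 111 330
axis px [[224.29680148 134.19871783]
 [226.32755848 130.80941164]]
```

View pics/w10.png

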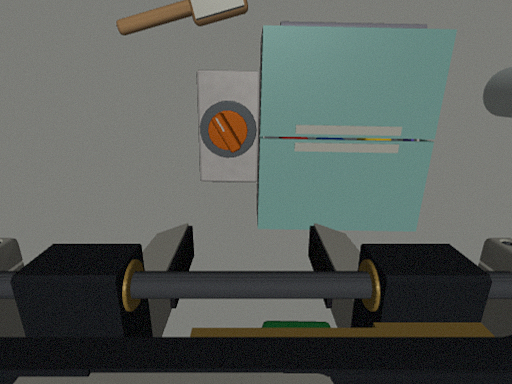

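The wrist picture shows both covers flat, meeting at the seam (345,138). The knob is centred at (228,129), with its bar running from about (214,114) to (241,152).

```bash
python3 - <<'E'
from h import *
p=read_camera('wrist')
print('dial',ray(p,[[228,129]],.036))
c=p['pixels'][95:165,190:265]
cv2.imwrite('pics/knob.png',cv2.resize(c,None,fx=7,fy=7,interpolation=cv2.INTER_CUBIC))
e=ray(p,[[214,114],[241,152]],.066); d=e[0]-e[1]; print(e,np.linalg.norm(d),np.degrees(np.arctan2(d[1],d[0])))
E
```

```text
overhang 0.0655
dial [[ 0.405531   -0.16580818  0.036     ]]
[[ 0.39528791 -0.1424872   0.066     ]
 [ 0.41884373 -0.19288109  0.066     ]] 0.055627513526965794 115.05298968443614
```

View pics/knob.png

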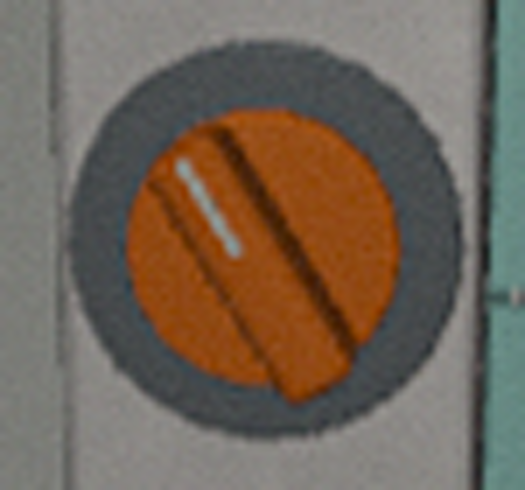

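```bash
python3 - <<'E'
from h import *
p=read_camera('wrist')
print(ray(p,[[226.3,133]],.066))
f=lambda x,y:(190+x/7,95+y/7)
for a,b in [((215,130),(352,350)),((182,157),(325,375)),((180,160),(238,255))]:
    e=ray(p,[f(*a),f(*b)],.066); d=e[0]-e[1]; print(np.linalg.norm(d),np.degrees(np.arctan2(d[1],d[0])))
goto([.404,-.169,.060],112)
E
```

```text
overhang 0.0655
[[ 0.40539928 -0.16697777  0.066     ]]
0.04396712889219523 111.70744904575278
0.044423557435030306 112.81422873398783
0.018640175982860666 110.85461624950177
goto [ 0.404 -0.169  0.107] 112 -> xyz [ 32.  -30.  235.4] rot [  0.   -0.  -31.7]
```

Emit:
arm_command --series '[{"x":8,"y":-7,"z":20,"rx":0,"ry":0,"rz":-8},{"x":18,"y":-17,"z":60,"rx":0,"ry":0,"rz":-16},{"x":27,"y":-25,"z":100,"rx":0,"ry":0,"rz":-24},{"x":32,"y":-29,"z":135,"rx":0,"ry":0,"rz":-31},{"x":32,"y":-30,"z":160,"rx":0,"ry":0,"rz":-32},{"x":32,"y":-30,"z":185,"rx":0,"ry":0,"rz":-32},{"x":32,"y":-30,"z":205,"rx":0,"ry":0,"rz":-32},{"x":32,"y":-30,"z":220,"rx":0,"ry":0,"rz":-32},{"x":32,"y":-30,"z":230,"rx":0,"ry":0,"rz":-32},{"x":32,"y":-30,"z":235,"rx":0,"ry":0,"rz":-32},{"x":32,"y":-30,"z":235,"rx":0,"ry":0,"rz":-32}]' --hand 46 --squeeze 30

```text
time: 56.3
tool_pos: [0.4036, -0.1688, 0.1071]
tool_rot: [-3.141, -0.001, 1.96]
contact_force: [-1.4, 0.7, -1.0]
opening: 0.0459
grip_force: 1.0
```

```bash
python3 - <<'E'
from h import *
st()
E
```

```text
overhang 0.0655
t 56.3 tcp [ 0.4036 -0.1688  0.1071] rot [-3.141e+00 -1.000e-03  1.960e+00] q [-0.57  0.45  1.99 -0.    0.71 -0.96] F [-1.4  0.7 -1. ] op 0.0459 gf 1.0
```

Emit:
arm_command --series '[{"x":0,"y":0,"z":0,"rx":0,"ry":0,"rz":0},{"x":0,"y":0,"z":0,"rx":0,"ry":0,"rz":0},{"x":0,"y":0,"z":0,"rx":0,"ry":0,"rz":0},{"x":0,"y":0,"z":0,"rx":0,"ry":0,"rz":0},{"x":0,"y":0,"z":0,"rx":0,"ry":0,"rz":0},{"x":0,"y":0,"z":0,"rx":0,"ry":0,"rz":0}]' --hand 3 --squeeze 30

```text
time: 56.9
tool_pos: [0.4038, -0.1693, 0.1077]
tool_rot: [-3.141, 0.001, 1.96]
contact_force: [-3.5, -3.3, 5.0]
opening: 0.0139
grip_force: 30.0
```

Emit:
arm_command --series '[{"x":0,"y":0,"z":0,"rx":0,"ry":0,"rz":3},{"x":0,"y":0,"z":0,"rx":0,"ry":0,"rz":8},{"x":0,"y":0,"z":0,"rx":0,"ry":0,"rz":14},{"x":0,"y":0,"z":0,"rx":0,"ry":0,"rz":20},{"x":0,"y":0,"z":0,"rx":0,"ry":0,"rz":26},{"x":0,"y":0,"z":0,"rx":0,"ry":0,"rz":32},{"x":0,"y":0,"z":0,"rx":0,"ry":0,"rz":38},{"x":0,"y":0,"z":0,"rx":0,"ry":0,"rz":44},{"x":0,"y":0,"z":0,"rx":0,"ry":0,"rz":50},{"x":0,"y":0,"z":0,"rx":0,"ry":0,"rz":56},{"x":0,"y":0,"z":0,"rx":0,"ry":0,"rz":60},{"x":0,"y":0,"z":0,"rx":0,"ry":0,"rz":60}]' --hand 3 --squeeze 30

```text
time: 58.1
tool_pos: [0.4027, -0.1691, 0.1077]
tool_rot: [-3.139, 0.001, 0.911]
contact_force: [-9.2, -2.8, 8.8]
opening: 0.0139
grip_force: 29.9
```

```bash
cat > k.py <<'E'
from h import *
s=st(); print('torque',np.round(s['torque'],2),'yaw',np.degrees(s['tool_rot'][2]))
p=read_camera('wrist'); save(p,'k%d'%(s['time']*10))
E
python3 k.py
```

```text
overhang 0.0655
t 58.1 tcp [ 0.4027 -0.1691  0.1077] rot [-3.139e+00  1.000e-03  9.110e-01] q [-0.57  0.45  1.99 -0.    0.71  0.09] F [-9.2 -2.8  8.8] op 0.0139 gf 29.9
torque [-0.79  1.6  -0.01] yaw 52.209225611399994
```

Emit:
arm_command --series '[{"x":-0.5,"y":-0.5,"z":-0.5,"rx":0,"ry":0,"rz":3},{"x":-0.6,"y":-0.8,"z":-0.5,"rx":0,"ry":0,"rz":8},{"x":-0.6,"y":-0.8,"z":-0.5,"rx":0,"ry":0,"rz":14},{"x":-0.6,"y":-0.8,"z":-0.5,"rx":0,"ry":0,"rz":20},{"x":-0.6,"y":-0.8,"z":-0.5,"rx":0,"ry":0,"rz":26},{"x":-0.6,"y":-0.8,"z":-0.5,"rx":0,"ry":0,"rz":32},{"x":-0.6,"y":-0.8,"z":-0.5,"rx":0,"ry":0,"rz":38},{"x":-0.6,"y":-0.8,"z":-0.5,"rx":0,"ry":0,"rz":44},{"x":-0.6,"y":-0.8,"z":-0.5,"rx":0,"ry":0,"rz":50},{"x":-0.6,"y":-0.8,"z":-0.5,"rx":0,"ry":0,"rz":56},{"x":-0.6,"y":-0.8,"z":-0.5,"rx":0,"ry":0,"rz":60},{"x":-0.6,"y":-0.8,"z":-0.5,"rx":0,"ry":0,"rz":60}]' --hand 3 --squeeze 30

```text
time: 59.35
tool_pos: [0.4021, -0.1681, 0.1077]
tool_rot: [-3.14, 0.002, -0.135]
contact_force: [-4.2, 3.8, 4.8]
opening: 0.0138
grip_force: 29.9
```

```bash
python3 k.py
```

```text
overhang 0.0655
t 59.35 tcp [ 0.4021 -0.1681  0.1077] rot [-3.14e+00  2.00e-03 -1.35e-01] q [-0.57  0.45  1.99  0.    0.71  1.13] F [-4.2  3.8  4.8] op 0.0138 gf 29.9
torque [ 0.44  0.8  -0.02] yaw -7.743319242798362
```

Emit:
arm_command --series '[{"x":0,"y":0,"z":0,"rx":0,"ry":0,"rz":3},{"x":0,"y":0,"z":0,"rx":0,"ry":0,"rz":8},{"x":0,"y":0,"z":0,"rx":0,"ry":0,"rz":14},{"x":0,"y":0,"z":0,"rx":0,"ry":0,"rz":20},{"x":0,"y":0,"z":0,"rx":0,"ry":0,"rz":25},{"x":0,"y":0,"z":0,"rx":0,"ry":0,"rz":30},{"x":0,"y":0,"z":0,"rx":0,"ry":0,"rz":35},{"x":0,"y":0,"z":0,"rx":0,"ry":0,"rz":40},{"x":0,"y":0,"z":0,"rx":0,"ry":0,"rz":45},{"x":0,"y":0,"z":0,"rx":0,"ry":0,"rz":48},{"x":0,"y":0,"z":0,"rx":0,"ry":0,"rz":50},{"x":0,"y":0,"z":0,"rx":0,"ry":0,"rz":50}]' --hand 3 --squeeze 30

```text
time: 60.6
tool_pos: [0.4028, -0.1681, 0.1077]
tool_rot: [3.141, 0.001, -1.001]
contact_force: [0.2, 4.3, 0.1]
opening: 0.0243
grip_force: 50.9
```

```bash
python3 k.py
```

```text
overhang 0.0655
t 60.6 tcp [ 0.4028 -0.1681  0.1077] rot [ 3.141e+00  1.000e-03 -1.001e+00] q [-0.57  0.45  1.99 -0.    0.71  2.  ] F [0.2 4.3 0.1] op 0.0243 gf 50.9
torque [0.93 0.08 1.77] yaw -57.35402608964805
```

Emit:
arm_command --series '[{"x":0,"y":0,"z":0,"rx":0,"ry":0,"rz":3},{"x":0,"y":0,"z":0,"rx":0,"ry":0,"rz":6},{"x":0,"y":0,"z":0,"rx":0,"ry":0,"rz":9},{"x":0,"y":0,"z":0,"rx":0,"ry":0,"rz":12},{"x":0,"y":0,"z":0,"rx":0,"ry":0,"rz":15},{"x":0,"y":0,"z":0,"rx":0,"ry":0,"rz":18},{"x":0,"y":0,"z":0,"rx":0,"ry":0,"rz":18}]' --hand 3 --squeeze 30

```text
time: 61.35
tool_pos: [0.4024, -0.1677, 0.1078]
tool_rot: [3.137, -0.001, -1.3]
contact_force: [0.1, 7.6, 3.6]
opening: 0.0337
grip_force: 149.5
```

```bash
python3 k.py
```

```text
overhang 0.0655
t 61.35 tcp [ 0.4024 -0.1677  0.1078] rot [ 3.137e+00 -1.000e-03 -1.300e+00] q [-0.57  0.45  1.99 -0.01  0.71  2.31] F [0.1 7.6 3.6] op 0.0337 gf 149.5
torque [1.49 0.17 7.04] yaw -74.48772198805509
```

The fingers spread and the torque rose to 7 N m, so the knob is against its stop. I'll open up and check its angle.

Emit:
arm_command --series '[{"x":0,"y":0,"z":0,"rx":0,"ry":0,"rz":-8},{"x":0,"y":0,"z":0,"rx":0,"ry":0,"rz":-14},{"x":0,"y":0,"z":0,"rx":0,"ry":0,"rz":-14},{"x":0,"y":0,"z":0,"rx":0,"ry":0,"rz":-14}]' --hand 80 --squeeze 20

```text
time: 61.8
tool_pos: [0.3995, -0.1687, 0.1072]
tool_rot: [3.135, 0.006, -1.077]
contact_force: [-27.6, -11.7, 7.7]
opening: 0.0639
grip_force: 12.4
```

Emit:
arm_command --series '[{"x":0,"y":0,"z":-15,"rx":0,"ry":0,"rz":0},{"x":0,"y":0,"z":-45,"rx":0,"ry":0,"rz":0},{"x":-10,"y":0,"z":-90,"rx":0,"ry":0,"rz":0},{"x":-40,"y":0,"z":-130,"rx":0,"ry":0,"rz":0},{"x":-55,"y":0,"z":-170,"rx":0,"ry":0,"rz":0},{"x":-60,"y":0,"z":-200,"rx":0,"ry":0,"rz":0},{"x":-60,"y":0,"z":-200,"rx":0,"ry":0,"rz":0}]' --hand 80 --squeeze 20

```text
time: 62.5
tool_pos: [0.3759, -0.1163, 0.3119]
tool_rot: [-3.136, -0.008, -1.077]
contact_force: [0.8, -0.6, -0.4]
opening: 0.0802
grip_force: 0.0
```

```bash
python3 - <<'E'
from h import *
st(); p=read_camera('wrist'); save(p,'w11')
u,v=proj(p,[[.4035,-.168,.066]])[0].astype(int); print(u,v)
x0,y0=max(u-45,0),max(v-40,0); c=p['pixels'][y0:v+40,x0:u+45]; print(x0,y0)
cv2.imwrite('pics/knob2.png',cv2.resize(c,None,fx=7,fy=7,interpolation=cv2.INTER_CUBIC))
E
```

```text
overhang 0.0655
t 62.5 tcp [ 0.3759 -0.1163  0.3119] rot [-3.136 -0.008 -1.077] q [-0.5   0.07  1.82  0.    1.24  2.15] F [ 0.8 -0.6 -0.4] op 0.0802 gf 0.0
252 115
207 75
```

View pics/knob2.png

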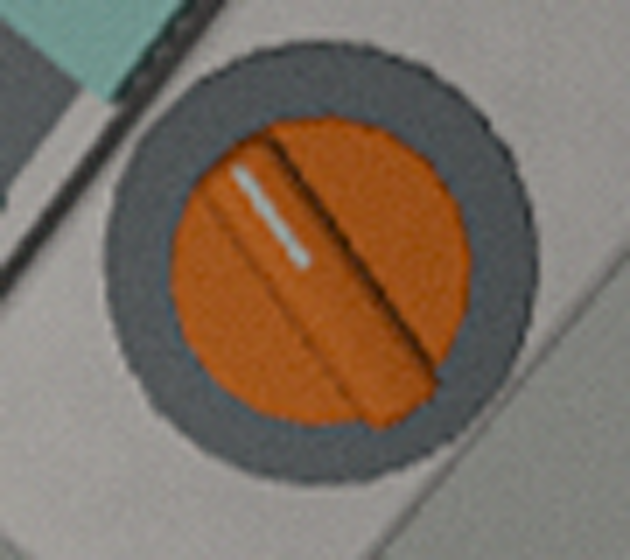

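The knob bar now runs from (240,165) to (400,405) in the crop. The dark patch at upper left makes me check the left cover.

View pics/w11.png

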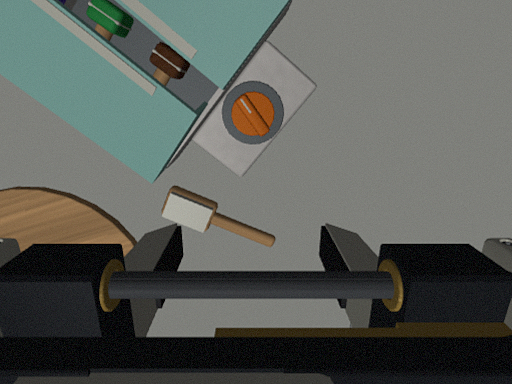

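```bash
python3 - <<'E'
from h import *
p=read_camera('wrist')
f=lambda x,y:(207+x/7,75+y/7)
for a,b in [((272,140),(435,380)),((235,165),(405,405)),((237,168),(303,265))]:
    e=ray(p,[f(*a),f(*b)],.066); d=e[0]-e[1]; print(e.mean(0),np.linalg.norm(d),np.degrees(np.arctan2(d[1],d[0])))
ps=[read_camera(n) for n in('scene','top')]
for q in ('cover_left_edge','cover_right_edge'):
  print(q,[(np.round(a['point'],4),np.round(loc(a['point']))) for p in ps for a in mark_of(p,q)[:1]])
E
```

```text
overhang 0.0655
[ 0.3990932 -0.1728555  0.066    ] 0.04417567607610831 -26.46751781534154
[ 0.40184466 -0.16707864  0.066     ] 0.04496645034463172 -25.606378386285712
[ 0.41379079 -0.17259872  0.066     ] 0.017587178529163264 -26.711410004545552
cover_left_edge [(array([ 0.5415, -0.1675,  0.1389]), array([-4., 26.])), (array([ 0.5475, -0.1737,  0.1389]), array([ 3., 21.]))]
cover_right_edge [(array([ 0.5381, -0.1968,  0.0871]), array([-2., -3.])), (array([ 0.5414, -0.1956,  0.0914]), array([ 1., -1.]))]
```

The wrist picture shows that the left cover has been pulled partly open, with green (110,18) and dark (168,62) visible. A finger caught its lip when I opened so wide. I'll close it again, then redo the last part of the knob turn with a smaller opening.

```bash
python3 - <<'E'
from h import *
st(); goto(list(slot(0,.056))+[.160+.0655],-99.9,gz=False)
E
```

```text
overhang 0.0655
t 62.9 tcp [ 0.3744 -0.1162  0.3069] rot [ 3.141e+00  2.000e-03 -1.077e+00] q [-0.5   0.08  1.82  0.    1.24  2.15] F [ 0.3 -0.5  0.9] op 0.08 gf 0.0
goto [ 0.55  -0.139  0.226] -99.9 -> xyz [ 103.3 -144.2   81.1] rot [ 0.1  0.1 38.2]
```

Emit:
arm_command --series '[{"x":8,"y":-12,"z":0,"rx":0,"ry":0,"rz":4},{"x":25,"y":-35,"z":0,"rx":0,"ry":0,"rz":10},{"x":45,"y":-62,"z":0,"rx":0,"ry":0,"rz":17},{"x":65,"y":-90,"z":0,"rx":0,"ry":0,"rz":24},{"x":83,"y":-116,"z":0,"rx":0,"ry":0,"rz":31},{"x":98,"y":-137,"z":5,"rx":0,"ry":0,"rz":37},{"x":103,"y":-144,"z":20,"rx":0,"ry":0,"rz":38},{"x":103,"y":-144,"z":40,"rx":0,"ry":0,"rz":38},{"x":103,"y":-144,"z":60,"rx":0,"ry":0,"rz":38},{"x":103,"y":-144,"z":75,"rx":0,"ry":0,"rz":38},{"x":103,"y":-144,"z":81,"rx":0,"ry":0,"rz":38},{"x":103,"y":-144,"z":81,"rx":0,"ry":0,"rz":38}]' --hand 0 --squeeze 10

```text
time: 64.1
tool_pos: [0.5492, -0.1384, 0.2255]
tool_rot: [3.138, 0.001, -1.739]
contact_force: [0.4, -0.6, 0.3]
opening: 0.0005
grip_force: 0.0
```

Emit:
arm_command --series '[{"x":1,"y":0,"z":7,"rx":0,"ry":0,"rz":0},{"x":3,"y":0,"z":15,"rx":0,"ry":0,"rz":0},{"x":6,"y":0,"z":22,"rx":0,"ry":0,"rz":0},{"x":10,"y":0,"z":29,"rx":0,"ry":0,"rz":0},{"x":14,"y":0,"z":36,"rx":0,"ry":0,"rz":0},{"x":18,"y":0,"z":42,"rx":0,"ry":0,"rz":0},{"x":21,"y":0,"z":48,"rx":0,"ry":0,"rz":0},{"x":24,"y":0,"z":54,"rx":0,"ry":0,"rz":0},{"x":26,"y":0,"z":59,"rx":0,"ry":0,"rz":0},{"x":28,"y":0,"z":63,"rx":0,"ry":0,"rz":0},{"x":28,"y":0,"z":67,"rx":0,"ry":0,"rz":0},{"x":28,"y":0,"z":69,"rx":0,"ry":0,"rz":0},{"x":28,"y":0,"z":69,"rx":0,"ry":0,"rz":0}]' --hand 0 --squeeze 10

```text
time: 65.4
tool_pos: [0.5453, -0.166, 0.1576]
tool_rot: [3.141, 0.0, -1.74]
contact_force: [1.2, 0.1, 0.7]
opening: 0.0004
grip_force: 0.0
```

```bash
python3 - <<'E'
from h import *
s=st(); print(loc(s['tool_pos']),'tip z',s['tool_pos'][2]-.0655)
E
```

```text
overhang 0.0655
t 65.4 tcp [ 0.5453 -0.166   0.1576] rot [ 3.141  0.    -1.74 ] q [-0.43  0.56  1.57  0.    1.01  2.88] F [1.2 0.1 0.7] op 0.0004 gf 0.0
[-0.06205296 28.44031225] tip z 0.09206936203707153
```

Press to seat it, then lift, look and compute the knob grasp.

Emit:
arm_command --series '[{"x":0,"y":0,"z":1.5,"rx":0,"ry":0,"rz":0},{"x":0,"y":0,"z":3,"rx":0,"ry":0,"rz":0},{"x":0,"y":0,"z":4,"rx":0,"ry":0,"rz":0},{"x":0,"y":0,"z":4.7,"rx":0,"ry":0,"rz":0},{"x":0,"y":0,"z":5.3,"rx":0,"ry":0,"rz":0},{"x":0,"y":0,"z":5.5,"rx":0,"ry":0,"rz":0}]' --hand 0 --squeeze 10

```text
time: 66.0
tool_pos: [0.5456, -0.1662, 0.1536]
tool_rot: [-3.141, -0.0, -1.74]
contact_force: [-2.8, 1.0, 10.1]
opening: 0.0006
grip_force: 5.3
```

Emit:
arm_command --series '[{"x":0,"y":0,"z":-15,"rx":0,"ry":0,"rz":0},{"x":0,"y":0,"z":-50,"rx":0,"ry":0,"rz":0},{"x":0,"y":10,"z":-90,"rx":0,"ry":0,"rz":-4},{"x":0,"y":35,"z":-130,"rx":0,"ry":0,"rz":-12},{"x":0,"y":65,"z":-160,"rx":0,"ry":0,"rz":-20},{"x":-10,"y":95,"z":-180,"rx":0,"ry":0,"rz":-28},{"x":-20,"y":125,"z":-190,"rx":0,"ry":0,"rz":-36},{"x":-30,"y":145,"z":-190,"rx":0,"ry":0,"rz":-44},{"x":-30,"y":150,"z":-190,"rx":0,"ry":0,"rz":-52},{"x":-30,"y":150,"z":-190,"rx":0,"ry":0,"rz":-60},{"x":-30,"y":150,"z":-190,"rx":0,"ry":0,"rz":-68},{"x":-30,"y":150,"z":-190,"rx":0,"ry":0,"rz":-74},{"x":-30,"y":150,"z":-190,"rx":0,"ry":0,"rz":-74}]' --hand 36 --squeeze 30

```text
time: 67.3
tool_pos: [0.4025, -0.1112, 0.3424]
tool_rot: [-3.141, 0.0, -0.448]
contact_force: [0.4, -0.8, 0.7]
opening: 0.036
grip_force: 0.0
```

```bash
python3 - <<'E'
from h import *
st()
ps=[read_camera(n) for n in('scene','top')]
for q in ('cover_left_edge','cover_right_edge'):
  print(q,[(np.round(a['point'],4),np.round(loc(a['point']))) for p in ps for a in mark_of(p,q)[:1]])
p=read_camera('wrist'); save(p,'w12')
hsv=cv2.cvtColor(p['pixels'],cv2.COLOR_BGR2HSV); m=cv2.inRange(hsv,(0,0,165),(180,110,255)); 
u,v=proj(p,[[.4035,-.168,.066]])[0]; print('axis px',u,v)
# white mark on the knob: bright, near the axis
g=np.zeros_like(m); cv2.circle(g,(int(u),int(v)),17,255,-1)
o=cv2.inRange(hsv,(5,120,60),(18,255,255))
w=(g>0)&(o==0)&(hsv[...,2]>120)
vv,uu=np.nonzero(w); X=ray(p,np.c_[uu,vv],.066)[:,:2]; print(len(X)); 
if len(X)>5:
    l=cv2.fitLine(X.astype(np.float32),cv2.DIST_HUBER,0,.001,.001).ravel(); print(np.degrees(np.arctan2(l[1],l[0])),X.mean(0))
goto([.4025,-.1685,.0605],-26)
E
```

```text
overhang 0.0655
t 67.3 tcp [ 0.4025 -0.1112  0.3424] rot [-3.141  0.    -0.448] q [-0.45  0.1   1.7   0.    1.34  1.56] F [ 0.4 -0.8  0.7] op 0.036 gf 0.0
cover_left_edge [(array([ 0.5397, -0.1929,  0.0893]), array([-1.,  1.])), (array([ 0.5448, -0.1943,  0.0886]), array([4., 0.]))]
cover_right_edge [(array([ 0.5395, -0.1987,  0.0847]), array([-0., -5.])), (array([ 0.5411, -0.1961,  0.088 ]), array([ 1., -2.]))]
axis px 292.8881795123199 140.10121381492715
31
-30.578718 [ 0.41465038 -0.17276797]
goto [ 0.402 -0.168  0.108] -26 -> xyz [ 24.7  51.6 234.9] rot [-0.   0.   0.2]
```

Emit:
arm_command --series '[{"x":8,"y":15,"z":20,"rx":0,"ry":0,"rz":0},{"x":17,"y":35,"z":60,"rx":0,"ry":0,"rz":1},{"x":23,"y":48,"z":100,"rx":0,"ry":0,"rz":1},{"x":25,"y":52,"z":135,"rx":0,"ry":0,"rz":1},{"x":25,"y":52,"z":160,"rx":0,"ry":0,"rz":1},{"x":25,"y":52,"z":185,"rx":0,"ry":0,"rz":1},{"x":25,"y":52,"z":205,"rx":0,"ry":0,"rz":1},{"x":25,"y":52,"z":220,"rx":0,"ry":0,"rz":1},{"x":25,"y":52,"z":230,"rx":0,"ry":0,"rz":1},{"x":25,"y":52,"z":234,"rx":0,"ry":0,"rz":1},{"x":25,"y":52,"z":234,"rx":0,"ry":0,"rz":1}]' --hand 36 --squeeze 30

```text
time: 68.75
tool_pos: [0.4026, -0.169, 0.1083]
tool_rot: [-3.141, 0.0, -0.466]
contact_force: [0.1, -1.6, 0.3]
opening: 0.036
grip_force: 0.0
```

Emit:
arm_command --series '[{"x":0,"y":0,"z":0,"rx":0,"ry":0,"rz":0},{"x":0,"y":0,"z":0,"rx":0,"ry":0,"rz":0},{"x":0,"y":0,"z":0,"rx":0,"ry":0,"rz":0},{"x":0,"y":0,"z":0,"rx":0,"ry":0,"rz":0},{"x":0,"y":0,"z":0,"rx":0,"ry":0,"rz":0},{"x":0,"y":0,"z":0,"rx":0,"ry":0,"rz":-4},{"x":0,"y":0,"z":0,"rx":0,"ry":0,"rz":-9},{"x":0,"y":0,"z":0,"rx":0,"ry":0,"rz":-15},{"x":0,"y":0,"z":0,"rx":0,"ry":0,"rz":-20},{"x":0,"y":0,"z":0,"rx":0,"ry":0,"rz":-20}]' --hand 3 --squeeze 40

```text
time: 69.75
tool_pos: [0.4033, -0.1684, 0.109]
tool_rot: [-3.141, -0.002, -0.115]
contact_force: [3.5, 6.0, 3.8]
opening: 0.0139
grip_force: 39.9
```

```bash
python3 k.py
```

```text
overhang 0.0655
t 69.75 tcp [ 0.4033 -0.1684  0.109 ] rot [-3.141e+00 -2.000e-03 -1.150e-01] q [-0.57  0.44  1.99  0.    0.71  1.11] F [3.5 6.  3.8] op 0.0139 gf 39.9
torque [ 0.98 -0.42 -0.05] yaw -6.588117969930042
```

Emit:
arm_command --series '[{"x":0,"y":0,"z":0,"rx":0,"ry":0,"rz":4},{"x":0,"y":0,"z":0,"rx":0,"ry":0,"rz":8},{"x":0,"y":0,"z":0,"rx":0,"ry":0,"rz":12},{"x":0,"y":0,"z":0,"rx":0,"ry":0,"rz":16},{"x":0,"y":0,"z":0,"rx":0,"ry":0,"rz":19},{"x":0,"y":0,"z":0,"rx":0,"ry":0,"rz":21},{"x":0,"y":0,"z":0,"rx":0,"ry":0,"rz":23},{"x":0,"y":0,"z":0,"rx":0,"ry":0,"rz":23}]' --hand 3 --squeeze 40

```text
time: 70.6
tool_pos: [0.4032, -0.1684, 0.109]
tool_rot: [-3.141, -0.001, -0.517]
contact_force: [3.3, 6.4, 3.7]
opening: 0.0144
grip_force: 41.8
```

```bash
python3 k.py
```

```text
overhang 0.0655
t 70.6 tcp [ 0.4032 -0.1684  0.109 ] rot [-3.141e+00 -1.000e-03 -5.170e-01] q [-0.57  0.44  1.99  0.    0.71  1.52] F [3.3 6.4 3.7] op 0.0144 gf 41.8
torque [ 1.   -0.36  0.98] yaw -29.627865389773586
```

Emit:
arm_command --series '[{"x":0,"y":0,"z":0,"rx":0,"ry":0,"rz":1.5},{"x":0,"y":0,"z":0,"rx":0,"ry":0,"rz":3},{"x":0,"y":0,"z":0,"rx":0,"ry":0,"rz":4},{"x":0,"y":0,"z":0,"rx":0,"ry":0,"rz":4}]' --hand 3 --squeeze 40

```text
time: 71.05
tool_pos: [0.4029, -0.1682, 0.1089]
tool_rot: [-3.141, -0.0, -0.586]
contact_force: [2.0, 6.6, 5.4]
opening: 0.0153
grip_force: 43.8
```

```bash
python3 k.py
```

```text
overhang 0.0655
t 71.05 tcp [ 0.4029 -0.1682  0.1089] rot [-3.141 -0.    -0.586] q [-0.57  0.44  1.99  0.    0.71  1.58] F [2.  6.6 5.4] op 0.0153 gf 43.8
torque [ 1.11 -0.15  1.09] yaw -33.568315589733835
```

The knob is at its end stop, with torque at 1.1 N m and the pads starting to wedge. I'll release with a small opening and lift straight up.

Emit:
arm_command --series '[{"x":0,"y":0,"z":0,"rx":0,"ry":0,"rz":0},{"x":0,"y":0,"z":0,"rx":0,"ry":0,"rz":0},{"x":0,"y":0,"z":0,"rx":0,"ry":0,"rz":0},{"x":0,"y":0,"z":0,"rx":0,"ry":0,"rz":0},{"x":0,"y":0,"z":-10,"rx":0,"ry":0,"rz":0},{"x":0,"y":0,"z":-35,"rx":0,"ry":0,"rz":0},{"x":0,"y":0,"z":-75,"rx":0,"ry":0,"rz":0},{"x":0,"y":0,"z":-120,"rx":0,"ry":0,"rz":0},{"x":0,"y":0,"z":-165,"rx":0,"ry":0,"rz":0},{"x":-10,"y":0,"z":-200,"rx":0,"ry":0,"rz":0},{"x":-30,"y":0,"z":-220,"rx":0,"ry":0,"rz":0},{"x":-50,"y":0,"z":-225,"rx":0,"ry":0,"rz":0},{"x":-50,"y":0,"z":-225,"rx":0,"ry":0,"rz":0}]' --hand 30 --squeeze 20

```text
time: 72.4
tool_pos: [0.3597, -0.1404, 0.3351]
tool_rot: [-3.141, -0.003, -0.588]
contact_force: [0.1, -0.5, 0.4]
opening: 0.03
grip_force: 0.0
```

```bash
python3 - <<'E'
from h import *
st()
ps=[read_camera(n) for n in('scene','top')]
for q in ('cover_left_edge','cover_right_edge','cream_jar','hairbrush','pacifier','stacking_toy','powder_can','baby_bottle'):
  print(q,[(np.round(a['point'],3)) for p in ps for a in mark_of(p,q)[:1]])
p=read_camera('wrist'); save(p,'w13')
u,v=proj(p,[[.4035,-.168,.066]])[0]; print('axis px',u,v)
hsv=cv2.cvtColor(p['pixels'],cv2.COLOR_BGR2HSV)
g=np.zeros(hsv.shape[:2],np.uint8); cv2.circle(g,(int(u),int(v)),17,255,-1)
w=(g>0)&(cv2.inRange(hsv,(5,120,60),(18,255,255))==0)&(hsv[...,2]>120)
vv,uu=np.nonzero(w); X=ray(p,np.c_[uu,vv],.066)[:,:2]
l=cv2.fitLine(X.astype(np.float32),cv2.DIST_HUBER,0,.001,.001).ravel(); print(len(X),np.degrees(np.arctan2(l[1],l[0])))
s=ps[0]['pixels'][110:290,130:410]; cv2.imwrite('pics/fin.png',np.hstack([cv2.resize(p['pixels'],(400,300)),cv2.resize(s,(400,300))]))
E
```

```text
overhang 0.0655
t 72.4 tcp [ 0.3597 -0.1404  0.3351] rot [-3.141e+00 -3.000e-03 -5.880e-01] q [-0.57  0.04  1.78  0.    1.31  1.59] F [ 0.1 -0.5  0.4] op 0.03 gf 0.0
cover_left_edge [array([ 0.54 , -0.189,  0.09 ]), array([ 0.545, -0.194,  0.087])]
cover_right_edge [array([ 0.543, -0.2  ,  0.087]), array([ 0.544, -0.195,  0.088])]
cream_jar [array([0.546, 0.197, 0.038]), array([0.548, 0.192, 0.035])]
hairbrush [array([ 0.366, -0.016,  0.003]), array([ 0.368, -0.015,  0.   ])]
pacifier [array([ 0.77 , -0.021, -0.001])]
stacking_toy [array([ 0.791,  0.137, -0.003]), array([0.795, 0.135, 0.002])]
powder_can [array([ 0.311,  0.405, -0.001]), array([ 0.312,  0.405, -0.002])]
baby_bottle [array([ 0.79 , -0.182, -0.006]), array([ 0.786, -0.185, -0.004])]
axis px 250.31047239725183 119.99659881207455
32 -24.461485
```

View pics/fin.png

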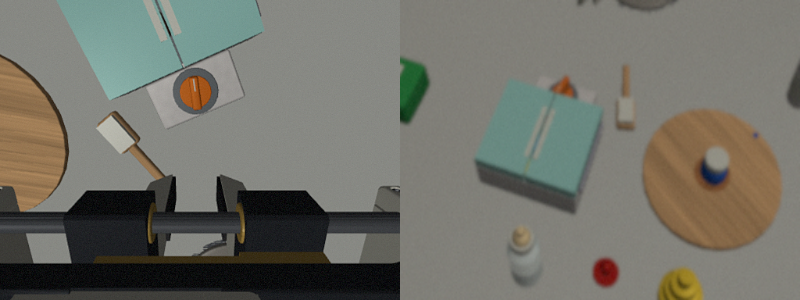

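The final view shows both covers flat with a straight seam at about (165,35), the knob at (195,90), and the jar alone on the disc. The mark reading of −24° against a stop near −28.5° is ambiguous, so I'll regrip once, press to the stop gently, unload the wedge and release.

```bash
python3 - <<'E'
from h import *
goto([.403,-.1685,.0605],-28)
E
```

```text
overhang 0.0655
goto [ 0.403 -0.168  0.108] -28 -> xyz [ 50.   -0.6 225.9] rot [-0.  -0.  -5.7]
```

Emit:
arm_command --series '[{"x":15,"y":0,"z":20,"rx":0,"ry":0,"rz":-3},{"x":35,"y":0,"z":60,"rx":0,"ry":0,"rz":-6},{"x":48,"y":-1,"z":100,"rx":0,"ry":0,"rz":-6},{"x":50,"y":-1,"z":135,"rx":0,"ry":0,"rz":-6},{"x":50,"y":-1,"z":165,"rx":0,"ry":0,"rz":-6},{"x":50,"y":-1,"z":190,"rx":0,"ry":0,"rz":-6},{"x":50,"y":-1,"z":208,"rx":0,"ry":0,"rz":-6},{"x":50,"y":-1,"z":220,"rx":0,"ry":0,"rz":-6},{"x":50,"y":-1,"z":225,"rx":0,"ry":0,"rz":-6},{"x":50,"y":-1,"z":225,"rx":0,"ry":0,"rz":-6}]' --hand 36 --squeeze 30

```text
time: 74.35
tool_pos: [0.4031, -0.1681, 0.108]
tool_rot: [-3.141, 0.001, -0.484]
contact_force: [0.7, 0.5, 0.6]
opening: 0.0358
grip_force: 0.0
```

Emit:
arm_command --series '[{"x":0,"y":0,"z":0,"rx":0,"ry":0,"rz":0},{"x":0,"y":0,"z":0,"rx":0,"ry":0,"rz":0},{"x":0,"y":0,"z":0,"rx":0,"ry":0,"rz":0},{"x":0,"y":0,"z":0,"rx":0,"ry":0,"rz":0},{"x":0,"y":0,"z":0,"rx":0,"ry":0,"rz":0},{"x":0,"y":0,"z":0,"rx":0,"ry":0,"rz":0}]' --hand 3 --squeeze 40

```text
time: 74.95
tool_pos: [0.4035, -0.1683, 0.1089]
tool_rot: [3.141, -0.001, -0.483]
contact_force: [0.3, 1.8, 7.1]
opening: 0.0136
grip_force: 39.9
```

```bash
python3 k.py
```

```text
overhang 0.0655
t 74.95 tcp [ 0.4035 -0.1683  0.1089] rot [ 3.141e+00 -1.000e-03 -4.830e-01] q [-0.57  0.45  1.99  0.    0.71  1.48] F [0.3 1.8 7.1] op 0.0136 gf 39.9
torque [0.18 0.19 0.47] yaw -27.658107995742608
```

Emit:
arm_command --series '[{"x":0,"y":0,"z":0,"rx":0,"ry":0,"rz":2},{"x":0,"y":0,"z":0,"rx":0,"ry":0,"rz":4},{"x":0,"y":0,"z":0,"rx":0,"ry":0,"rz":6},{"x":0,"y":0,"z":0,"rx":0,"ry":0,"rz":6},{"x":0,"y":0,"z":0,"rx":0,"ry":0,"rz":6}]' --hand 3 --squeeze 40

```text
time: 75.5
tool_pos: [0.4033, -0.1682, 0.1089]
tool_rot: [3.141, -0.001, -0.585]
contact_force: [0.6, 2.0, 7.6]
opening: 0.0154
grip_force: 44.3
```

```bash
python3 k.py
```

```text
overhang 0.0655
t 75.5 tcp [ 0.4033 -0.1682  0.1089] rot [ 3.141e+00 -1.000e-03 -5.850e-01] q [-0.57  0.45  1.99 -0.    0.71  1.59] F [0.6 2.  7.6] op 0.0154 gf 44.3
torque [0.31 0.21 1.15] yaw -33.542572784123905
```

Emit:
arm_command --series '[{"x":0,"y":0,"z":0,"rx":0,"ry":0,"rz":-2},{"x":0,"y":0,"z":0,"rx":0,"ry":0,"rz":-4},{"x":0,"y":0,"z":0,"rx":0,"ry":0,"rz":-4.5},{"x":0,"y":0,"z":0,"rx":0,"ry":0,"rz":-4.5}]' --hand 3 --squeeze 30

```text
time: 75.95
tool_pos: [0.4036, -0.1683, 0.1089]
tool_rot: [-3.141, -0.001, -0.51]
contact_force: [0.1, 0.7, 5.7]
opening: 0.0143
grip_force: 29.1
```

Emit:
arm_command --series '[{"x":0,"y":0,"z":0,"rx":0,"ry":0,"rz":0},{"x":0,"y":0,"z":0,"rx":0,"ry":0,"rz":0},{"x":0,"y":0,"z":0,"rx":0,"ry":0,"rz":0},{"x":0,"y":0,"z":0,"rx":0,"ry":0,"rz":0},{"x":0,"y":0,"z":-10,"rx":0,"ry":0,"rz":0},{"x":0,"y":0,"z":-35,"rx":0,"ry":0,"rz":0},{"x":0,"y":0,"z":-75,"rx":0,"ry":0,"rz":0},{"x":0,"y":0,"z":-120,"rx":0,"ry":0,"rz":0},{"x":0,"y":0,"z":-165,"rx":0,"ry":0,"rz":0},{"x":-10,"y":0,"z":-200,"rx":0,"ry":0,"rz":0},{"x":-30,"y":0,"z":-220,"rx":0,"ry":0,"rz":0},{"x":-50,"y":0,"z":-225,"rx":0,"ry":0,"rz":0},{"x":-50,"y":0,"z":-225,"rx":0,"ry":0,"rz":0}]' --hand 30 --squeeze 20

```text
time: 77.25
tool_pos: [0.3582, -0.1429, 0.3351]
tool_rot: [3.142, -0.002, -0.51]
contact_force: [-0.2, 0.4, 0.2]
opening: 0.0297
grip_force: 0.0
```

```bash
python3 - <<'E'
from h import *
st()
ps=[read_camera(n) for n in('scene','top')]
for q in ('cover_left_edge','cover_right_edge','hairbrush'):
  print(q,[(np.round(a['point'],3)) for p in ps for a in mark_of(p,q)[:1]])
p=read_camera('wrist'); save(p,'w14')
u,v=proj(p,[[.4035,-.168,.066]])[0]
hsv=cv2.cvtColor(p['pixels'],cv2.COLOR_BGR2HSV)
g=np.zeros(hsv.shape[:2],np.uint8); cv2.circle(g,(int(u),int(v)),17,255,-1)
w=(g>0)&(cv2.inRange(hsv,(5,120,60),(18,255,255))==0)&(hsv[...,2]>120)
vv,uu=np.nonzero(w); X=ray(p,np.c_[uu,vv],.066)[:,:2]
l=cv2.fitLine(X.astype(np.float32),cv2.DIST_HUBER,0,.001,.001).ravel(); print(len(X),np.degrees(np.arctan2(l[1],l[0])))
E
```

```text
overhang 0.0655
t 77.25 tcp [ 0.3582 -0.1429  0.3351] rot [ 3.142e+00 -2.000e-03 -5.100e-01] q [-0.58  0.04  1.78  0.    1.31  1.5 ] F [-0.2  0.4  0.2] op 0.0297 gf 0.0
cover_left_edge [array([ 0.54 , -0.191,  0.089]), array([ 0.544, -0.194,  0.087])]
cover_right_edge [array([ 0.541, -0.2  ,  0.086]), array([ 0.542, -0.197,  0.088])]
hairbrush [array([ 0.367, -0.02 ,  0.002]), array([ 0.368, -0.017,  0.003])]
28 -23.192066
```

```bash
python3 -c "
from cell import *
print(hand_in())"
```

```text
the job is handed in; nothing more can be done
None
```

All five rattles are in the steriliser tray, both covers lie flat over it and the timer knob is at its clockwise end stop; the job is handed in at about 77 s. After the first full turn, a finger lifted the left cover, so I shut it again, backed the knob off about 20° and turned it to the stop again.

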